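# Clamp a glass gel cassette in the casting stand

### The arm

A 6-joint arm with a two-finger parallel gripper is mounted at the origin on the work surface. World frame = base frame: x ahead of the robot, y to its left, z up, the work surface at z = 0. Lengths are in m, angles in rad, forces in N, time in s.
With the tool pointing down it reaches from about 0.375 to 0.925 m from the base axis. Payload 5.7 kg.
Tool frame: the origin (TCP) lies midway between the tips of the shut fingers; the grasp point (between the pads) lies env.grip_point_offset behind it (env.grip_point_offset is the distance from the TCP to the grasp point, in m); z points along the fingers, y is the line along which they close (so a half turn about z gives the same grasp; the last joint's range is limited). The gripper opens to 88 mm and grips with 3 to 60 N. Pads are 20 mm wide; open, the fingers measure 115 mm over their backs; the gripper's body (75 mm by 178 mm) begins 61 mm behind the grasp point.
Start: joints at [-1.29, 0.359, 1.51, -0, 1.272, -0.115], TCP at [0.231, -0.554, 0.223] pointing down, gripper open.
Joint ranges: [-2.97, 2.97], [-1.01, 2.36], [0.21, 2.38], [-0.96, 4.11], [0.2, 2.71], [-2.98, 2.98]. Speed limits (rad/s): [2.39, 2.39, 3.14, 3.14, 3.14, 3.14].

### API

Orientations are given as a unit quaternion [w, x, y, z].
In Python, from rig import env gives the robot as it stands.
- The arm moves only by the tool arm_command, never from a script. Its argument "commands" is a list of rows, each an object with "xyz": the shift along the tool's x, y, z scaled (see below), a list of three; "roll": the turn about the tool's z scaled (see below); "gripper": the opening, from -1 (shut) to 1 (fully open). A call has 1 to 8 rows; each row shifts and turns the commanded pose from where the row before left it, along the tool's axes as they then stand; what a row does not reach is not made up. The controller multiplies each number of a shift by 5 cm and each number of a turn by 8 degrees. A row lasts 1/10 s, in which the tool goes at most 50 mm and 8.59 degrees, less where a joint would pass 70% of its speed; a pose out of reach is approached as far as the arm can. A call with a number of a shift or a turn outside -1 to 1 is refused whole. A call with a gripper value outside its range is refused whole. The fingers move at their own pace and stop on an object; the grip force is fixed at half the most. Time passes only in rows, so rows that do not move let the fingers close. It gives the time, the measured TCP pose, the force, the opening and the grip force at its end, in the units of the state.
- env.read_state(): the state, without advancing time (a new reading comes with each control period).
- env.read_camera(name): name is "scene" or "top" or "wrist"; returns (picture, depth): 480x640x3 uint8, red, green, blue; 480x640 float32, m along the optical axis (not along the pixel's ray), 0 where there is no reading.
- env.calibration(name): a dict with "intrinsics" (3x3 intrinsics, pixels), "eye" and "rotation" of the camera in the world. Camera axes: x right, y down, z forward; pixel columns grow to the right and rows downward; lengths in m; the calibration is good to about 2 mm. The wrist camera is an equidistant fisheye: a pixel r from the principal point sees the ray r / f radians off the axis. A picture is of the moment at which its call begins: read the wrist's pose just before it. calibration takes no time and is no camera call; for the wrist camera it gives the pose at the moment of the call.
- env.sign_off(): hands the job in; it is judged then, once.
The state is a dict: "t": time; "joint_pos": joint angles; "joint_velocities": joint speeds; "joint_efforts": joint torques, N m; "position": TCP position; "ee_rot": TCP orientation; "contact_force": force on the tool from outside, world axes, zero at the start; "wrist_torque": the same for the moment, N m; "gripper_width": opening from 0.0 (shut) to 1.0 (fully open); "gripper_force": force on a finger pad.
Only numpy, scipy, OpenCV 4.12 (cv2) and the standard library are available. Lean on these libraries where they do the work, as an engineer would, in place of code of your own. Each camera call takes 0.05 s, during which the arm holds its last target. There are 200 camera calls.

### The job

Draw the large glass gel cassette (the full-width, full-height one) up out of the drying rack, lower it gently into the slot of the casting stand until it stands fully home on the seal, then push the stand's captive clamp screw-knob in and turn it clockwise until it comes to its stop, so that it stays in by itself. Leave the two other cassettes and the bottles where they are.

Things in the scene. Friction and masses are not known exactly. Their poses are not given: they have to be found in the camera images.
- cassette: The large glass gel cassette, the one to move: two pale glass plates with white spacers along the sides and bottom, one rigid flat panel 8 mm thick (x), 100 mm wide (y), 120 mm tall (z), about 0.22 kg. Origin: centre of its bottom edge, z up. It starts upright in one of the three rack slots, its bottom 12 mm above the table. Front and back are alike.
- cassette_top (a point): Centre of the large cassette's top edge, 120 mm above its origin; take the cassette here, across its 8 mm thickness.
- short_cassette: Bystander in another rack slot: same make, 8 mm thick, 100 mm wide but only 85 mm tall. Origin and axes as for the large cassette.
- narrow_cassette: Bystander in another rack slot: same make, 8 mm thick, 120 mm tall but only 70 mm wide. Origin and axes as for the large cassette.
- rack: Fixed white drying rack, base 165 mm (x) by 112 mm (y), its top 12 mm high. Three slots at x = -46, 0 and +46 mm, each between round pegs 6 mm thick that rise to 60 mm above the table at y = -30 and +30 mm, with 10 mm between the two pegs of a pair. Origin at table level under its centre. Which cassette is in which slot varies.
- stand: Fixed gel-casting stand, white base reaching 90 mm in front of the slot (-x, the knob side), 35 mm behind it and 75 mm to each side. Origin at table level under the slot's centre, z up. The slot runs along y. Behind it a white backing plate, 10 mm thick, to 84 mm height; in front an aluminium clamp block 68 mm wide, to 72 mm, its front sloping down at 40 degrees; side guides to 72 mm.
- slot_floor (a point): Centre of the slot's floor (a dark seal), 16 mm above the table: the cassette's origin belongs here, 1.5 mm further back once clamped. Axes as the stand. The slot is 11 mm wide (x) and 104 mm long (y).
- slot_mouth (a point): Centre of the slot's mouth, 56 mm above its floor. The mouth is flared by about 5 mm, over a depth of about 8 to 10 mm, on all four sides. The knob rises to 115 mm above the table at 35 to 90 mm in front of here, so fingers opened wide would hit it when they let the cassette go.
- knob_grip (a point): Centre of the clamp screw's black fluted knob, round, 36 mm across, 20 mm high (10 mm either side of this point), to be gripped at any angle about its axis. Its z is the screw's axis, outward: up and towards the stand's -x, 40 degrees from vertical. Screw out: 58 mm in front of the slot, 94 mm above the table, 40 mm off the sloping face; a brass bush 32 mm across and 14 mm high lies between.
- clamp_push (a joint): How far the screw is in along its axis, m: 0 fully out, at most 0.011. A spring (2.4 N at first, 0.6 N more per mm) pushes it out again until the thread has hold. Its rubber pad meets a seated cassette at about 0.0088.
- clamp_turn (a joint): Turn of the knob, rad, growing clockwise as seen looking at the knob along its axis; -0.5 to 2.0 (the stop), light friction. Starts between -0.35 and 0.3. Screw out: blocked beyond 0.55. Pushed in 8 mm or more it turns on; beyond about 0.7 the thread holds it in by itself at about 0.007 m and draws it in to about 0.009 m at the stop. It may be turned in several grips.
- wash_bottle: Bystander: white wash bottle, 64 mm in diameter, 185 mm tall, 0.35 kg, origin at the centre of its foot.
- dropper_bottle: Bystander: small amber dropper bottle, 24 mm in diameter, 76 mm tall, 30 g, origin at the centre of its foot.
Not all that is in view belongs to the job. What is shaped like the stand but pink is not meant.

How it is judged:
By the outcome, as a careful person would: the job done as asked, in the order asked, and still so for the second after the job is handed in, with the robot touching nothing.
It also fails if it takes over 67 s, if anything falls off the work surface, if the arm or the gripper's body presses on something with over 40 N, if the wrist force passes 120 N, or if a joint passes its speed limit or range.

## Working session

There is one attempt and no reset: what is moved stays moved. The work goes in short steps, Python scripts to look and compute and a tool call to move; the robot and the scene stay as the last step left them, time stands still between calls to the robot, and variables do not carry over. Pictures are saved under pics/ and viewed, at most 12 in all, crops included, and the job is handed in when it is done.

Besides the shell and the picture viewer there is one more tool, called after "Emit:" as a command line: name --argument value ..., lists and objects as JSON in quotes. arm_command: Moves the arm, as the interface text tells. Shifts and turns lie within -1 to 1; 1 stands for 5 cm of shift or 8 degrees of turn. Its arguments: {"type":"object","properties":{"commands":{"type":"array","items":{"type":"object","properties":{"xyz":{"type":"array","items":{"type":"number","minimum":-1,"maximum":1}},"roll":{"type":"number","minimum":-1,"maximum":1},"gripper":{"type":"number"}}}}},"required":["commands"]}

```bash
ls; mkdir -p pics; python3 - <<'E'
from rig import env
import cv2,numpy as np
s=env.read_state();print(s['t'],s['position'],s['ee_rot'],s['gripper_width'],env.grip_point_offset)
for n in('scene','top'):
    im,d=env.read_camera(n);c=env.calibration(n);np.savez('%s0.npz'%n,im=im,d=d,**{k:np.array(v) for k,v in c.items() if k in('intrinsics','eye','rotation')})
    print(n,np.round(c['intrinsics'],1).tolist(),np.round(c['eye'],3),np.round(c['rotation'],3).tolist())
    cv2.imwrite('pics/%s0.png'%n,im[:,:,::-1])
E
```

```text
pics
0.0 [ 0.23111358 -0.55293526  0.22181051] [-9.23667318e-04  9.80485666e-01  1.96588401e-01 -7.56025918e-05] 1.0032457149144338 0.0187
scene [[462.1, 0.0, 318.8], [0.0, 462.1, 243.3], [0.0, 0.0, 1.0]] [ 1.168 -0.14   0.539] [-0.338, 0.672, 0.587, -0.299]
top [[457.9, 0.0, 323.9], [0.0, 457.9, 235.6], [0.0, 0.0, 1.0]] [ 0.379 -0.061  0.965] [-0.079, 0.723, -0.683, 0.074]
```

View pics/scene0.png

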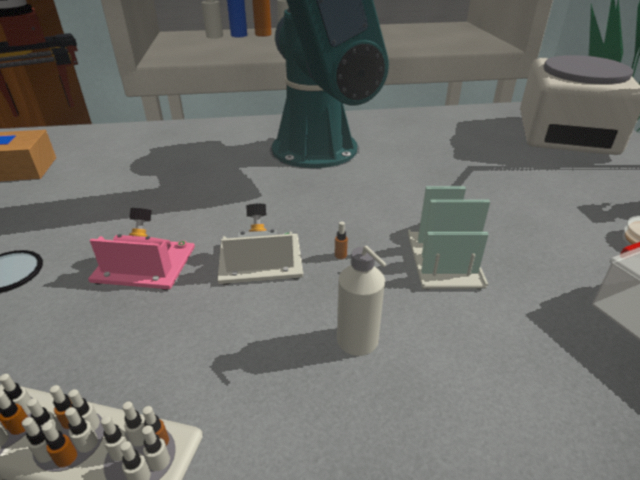

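View pics/top0.png

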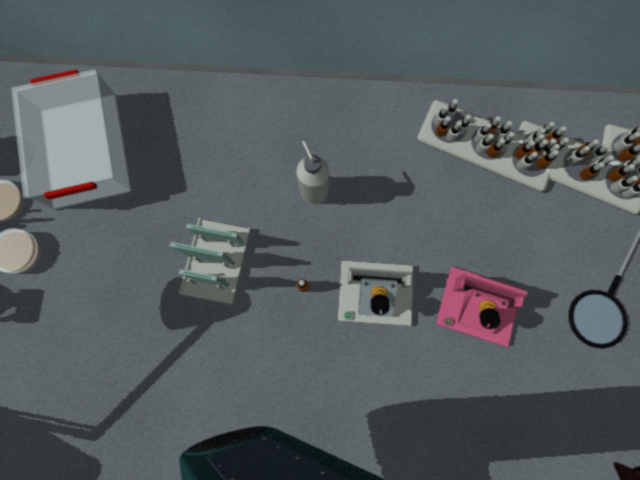

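```bash
cat > h.py <<'E'
import numpy as np,cv2
from scipy.spatial.transform import Rotation as R
def load(n):
    z=np.load('%s0.npz'%n);q=z['rotation'];Rm=q if q.shape==(3,3) else R.from_quat(np.r_[q[1:],q[0]]).as_matrix()
    return z['im'],z['d'],z['intrinsics'],z['eye'],Rm
def cloud(n):
    im,d,K,e,Rm=load(n);v,u=np.mgrid[:480,:640]
    P=np.stack([(u-K[0,2])/K[0,0]*d,(v-K[1,2])/K[1,1]*d,d],-1)@Rm.T+e
    return im,d,P
def plane(n,uv,z):
    im,d,K,e,Rm=load(n);uv=np.asarray(uv,float).reshape(-1,2)
    r=np.c_[(uv[:,0]-K[0,2])/K[0,0],(uv[:,1]-K[1,2])/K[1,1],np.ones(len(uv))]@Rm.T
    return e+r*((z-e[2])/r[:,2])[:,None]
def rect(p):
    (c,s,a)=cv2.minAreaRect((p*1000).astype(np.float32));return np.round(c,1),np.round(s,1),round(a,1)
E
python3 - <<'E'
from h import *
for n in('top','scene'):
    im,d,P=cloud(n);i=im.astype(int);print(n)
    ok=(d>0)
    fl=ok&(np.abs(P[...,2])<.02);print('floor z med',np.median(P[...,2][fl]))
    g=ok&(i[...,1]-i[...,0]>15)&(P[...,2]>.03)&(P[...,0]>.25)
    m,l,st,ce=cv2.connectedComponentsWithStats(g.astype(np.uint8))
    for k in range(1,m):
        if st[k,4]>60:
            p=P[l==k];print('green',st[k],'z98',np.percentile(p[:,2],[50,98]).round(3),'mean',p.mean(0).round(3))
            t=p[p[:,2]>np.percentile(p[:,2],98)-.006];print('  top rect',len(t),rect(t[:,:2]))
    # stand: grey/white above table
    pk=(i[...,0]-i[...,1]>60)
    box=(P[...,1]<0.02)&(P[...,1]>-.25)&(P[...,0]>.25)&(P[...,0]<.55)&ok&~pk
    for a,b in((.008,.03),(.075,.092),(.062,.076),(.093,.13)):
        w=box&(P[...,2]>a)&(P[...,2]<b)
        m,l,st,ce=cv2.connectedComponentsWithStats(w.astype(np.uint8))
        for k in range(1,m):
            if st[k,4]>25:p=P[l==k];print('z',a,b,st[k],p.mean(0).round(4),rect(p[:,:2]))
E
```

```text
top
floor z med 0.0008408895526376137
green [186 224  56  20 467] z98 [0.091 0.1  ] mean [0.566 0.17  0.08 ]
  top rect 201 (array([568.5, 170.5]), array([99.3,  8.9]), 82.1)
green [169 242  63  23 535] z98 [0.122 0.135] mean [0.522 0.184 0.106]
  top rect 216 (array([524.2, 186. ]), array([100.5,   8.6]), 82.3)
green [178 269  48  17 293] z98 [0.13  0.135] mean [0.475 0.176 0.114]
  top rect 151 (array([476.7, 177.6]), array([69.6,  8.1]), 82.1)
z 0.008 0.03 [ 338  260   75   66 2452] [ 0.4652 -0.1567  0.0154] (array([ 475. , -161.2]), array([150.4, 125.4]), 89.2)
z 0.075 0.092 [349 265  63  10 358] [ 0.5126 -0.1615  0.0823] (array([ 512.9, -161.6]), array([120.2,  10.5]), 89.1)
z 0.075 0.092 [373 286  12  10  70] [ 0.4718 -0.1607  0.0777] (array([ 472. , -160.6]), array([17.6, 21.5]), 2.5)
z 0.062 0.076 [348 270  12  12  50] [ 0.5003 -0.1072  0.07  ] (array([ 502.8, -108.1]), array([15.1, 27.4]), 53.5)
z 0.062 0.076 [361 271  33   4  44] [ 0.5081 -0.1579  0.0701] (array([ 508.4, -157.4]), array([64. ,  2.2]), 89.6)
z 0.062 0.076 [395 274  15  12  64] [ 0.4994 -0.2143  0.0689] (arra
[... 1089 characters left out ...]
]), 69.0)
z 0.075 0.092 [246 212  20  16 117] [ 0.4645 -0.1621  0.0824] (array([ 462.4, -159.7]), array([30.9, 33.2]), 17.2)
z 0.075 0.092 [221 234  71  10 365] [ 0.5204 -0.1629  0.08  ] (array([ 519.2, -163. ]), array([118.8,   9.4]), 88.4)
z 0.062 0.076 [338 222   7   9  45] [ 0.4867 -0.0112  0.0699] (array([486.4, -10.7]), array([10.8,  9. ]), 84.9)
z 0.062 0.076 [238 225  39  13 277] [ 0.4876 -0.1622  0.071 ] (array([ 481.8, -161.8]), array([66.9, 31.3]), 89.2)
z 0.062 0.076 [222 238  71  13 464] [ 0.5212 -0.1634  0.0689] (array([ 521.7, -162.7]), array([119.7,   6.7]), 89.9)
z 0.093 0.13 [246 204  20  11 200] [ 0.4586 -0.1616  0.1011] (array([ 457.2, -161.5]), array([34.6, 23.9]), 88.5)
```

```bash
python3 - <<'E'
import cv2
a=cv2.imread('pics/top0.png')
b=cv2.resize(a[205:310,160:260],None,fx=4,fy=4,interpolation=cv2.INTER_CUBIC)
c=cv2.resize(a[250:335,325:425],None,fx=4,fy=4,interpolation=cv2.INTER_CUBIC)
import numpy as np
h=np.zeros((420,800,3),np.uint8);h[:420,:400]=b;h[:340,400:]=c
cv2.imwrite('pics/crop.png',h)
E
```

```text
(no output)
```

View pics/crop.png

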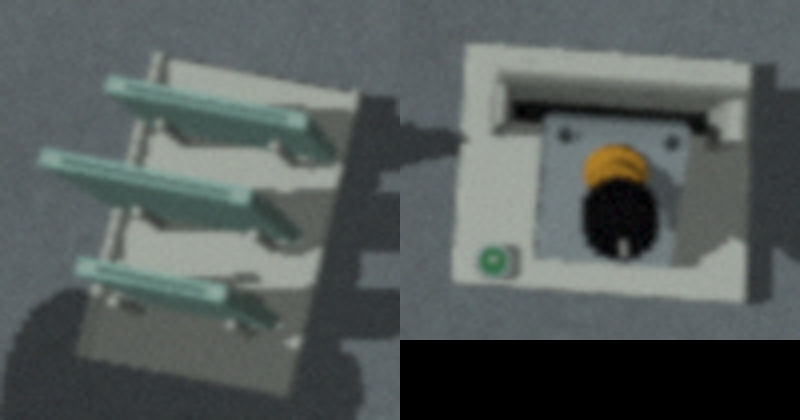

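```bash
python3 - <<'E'
from h import *
def head(p):
    p=p[:,:2];c=np.median(p,0);u=np.linalg.svd(p-p.mean(0),full_matrices=False)[2][0];return np.degrees(np.arctan2(u[1],u[0]))%180
for n in('top','scene'):
    im,d,P=cloud(n);i=im.astype(int);ok=d>0
    g=ok&(i[...,1]-i[...,0]>15)&(P[...,0]>.4)&(P[...,2]>.125)
    m,l,st,ce=cv2.connectedComponentsWithStats(g.astype(np.uint8))
    for k in range(1,m):
        if st[k,4]>30:p=P[l==k];print(n,'cas',head(p),p.mean(0).round(4),rect(p[:,:2]))
    b=ok&(abs(P[...,1]+.161)<.09)&(P[...,0]>.49)&(P[...,0]<.54)&(P[...,2]>.0785)&(P[...,2]<.092)
    p=P[b];print(n,'back',head(p),p.mean(0).round(4))
    b=ok&(i.max(-1)<60)&(abs(P[...,1]+.161)<.06)&(P[...,2]>.07)&(P[...,2]<.125)&(P[...,0]<.49)
    p=P[b];print(n,'knob',len(p),p.mean(0).round(4),p.min(0).round(4),p.max(0).round(4))
    b=ok&(P[...,2]>.15)&(abs(P[...,0]-.62)<.1)&(abs(P[...,1])<.15)
    print('bottle',P[b].mean(0).round(3))
E
```

```text
top cas 82.13147496194998 [0.5239 0.1848 0.1316] (array([524.2, 186. ]), array([100.5,   8.6]), 82.3)
top cas 82.08450722489913 [0.4765 0.1776 0.132 ] (array([476.7, 177.6]), array([69.6,  8.2]), 82.4)
top back 89.30000051839787 [ 0.5132 -0.1616  0.083 ]
top knob 296 [ 0.4447 -0.1603  0.1032] [ 0.4278 -0.1777  0.0754] [ 0.4834 -0.1361  0.1141]
bottle [ 0.692 -0.019  0.169]
scene cas 82.12064600413358 [0.4822 0.1762 0.1299] (array([481.9, 176.7]), array([68.1, 10.5]), 82.9)
scene cas 81.66967337405126 [0.5293 0.1852 0.1299] (array([528.7, 184.5]), array([98.4, 11. ]), 81.4)
scene back 89.04375753961003 [ 0.5201 -0.1627  0.0814]
scene knob 189 [ 0.4598 -0.1611  0.1003] [ 0.4468 -0.177   0.0884] [ 0.4692 -0.1451  0.1094]
bottle [ 0.704 -0.022  0.165]
```

Emit:
arm_command --commands '[{"xyz": [0,0,-1],"roll": 0,"gripper": -0.1},{"xyz": [0,0,-1],"roll": 0,"gripper": -0.1},{"xyz": [0,0,-0.6],"roll": 0,"gripper": -0.1}]'

```text
t: 0.4
position: [0.2316, -0.5544, 0.3561]
ee_rot: [0.002, 0.98, 0.197, 0.0]
contact_force: [0.5, -0.5, -0.1]
gripper_width: 0.765
gripper_force: 0.0
```

Emit:
arm_command --commands '[{"xyz": [0,0,0],"roll": -0.93,"gripper": -0.1},{"xyz": [0,0,0],"roll": -0.93,"gripper": -0.1},{"xyz": [0,0,0],"roll": -0.93,"gripper": -0.1},{"xyz": [0,0,0],"roll": -0.93,"gripper": -0.1},{"xyz": [0,0,0],"roll": -0.93,"gripper": -0.1},{"xyz": [0,0,0],"roll": -0.93,"gripper": -0.1},{"xyz": [0,0,0],"roll": -0.93,"gripper": -0.1},{"xyz": [0,0,0],"roll": -0.9,"gripper": -0.1}]'

```text
t: 1.2
position: [0.2312, -0.5533, 0.3521]
ee_rot: [-0.001, 0.753, 0.658, 0.0]
contact_force: [0.5, 0.4, 0.4]
gripper_width: 0.447
gripper_force: 0.0
```

```bash
cat > g.py <<'E'
from rig import env
import sys,numpy as np
from scipy.spatial.transform import Rotation as R
def go(x,y,z,h=None):
    s=env.read_state();q=s['ee_rot'];M=R.from_quat(np.r_[q[1:],q[0]]).as_matrix()
    hd=np.degrees(np.arctan2(M[1,1],M[0,1]))
    print('t',round(s['t'],2),'pos',np.round(s['position'],4),'head',round(hd,2),'tilt',np.round(M[:,2],4),'j',np.round(s['joint_pos'],2),'F',np.round(s['contact_force'],1))
    d=np.array([x,y,z])-s['position'];u=M.T@d/.05
    print('units',np.round(u,3),'rows>=',np.abs(u).max().round(2), '' if h is None else 'roll %.3f'%(-(h-hd)/8))
if __name__=='__main__':go(*map(float,sys.argv[1:]))
E
python3 g.py .526 .185 .30 -8
```

```text
t 1.2 pos [ 0.2312 -0.5533  0.3521] head -7.74 tilt [-3.0e-04  1.3e-03 -1.0e+00] j [-1.29  0.27  1.32  0.    1.55 -1.16] F [0.5 0.4 0.4]
units [15.423  3.854  1.058] rows>= 15.42 roll 0.033
```

Emit:
arm_command --commands '[{"xyz": [0.3,0.08,0],"roll": 0.03,"gripper": -0.1},{"xyz": [0.7,0.18,0],"roll": 0,"gripper": -0.1},{"xyz": [0.7,0.18,0],"roll": 0,"gripper": -0.1},{"xyz": [0.7,0.18,0],"roll": 0,"gripper": -0.1},{"xyz": [0.7,0.18,0],"roll": 0,"gripper": -0.1},{"xyz": [0.7,0.18,0],"roll": 0,"gripper": -0.1},{"xyz": [0.7,0.18,0],"roll": 0,"gripper": -0.1},{"xyz": [0.7,0.18,0],"roll": 0,"gripper": -0.1}]'

```text
t: 2.0
position: [0.3351, -0.3033, 0.3525]
ee_rot: [-0.0, 0.758, 0.653, 0.0]
contact_force: [0.2, 0.5, 0.4]
gripper_width: 0.451
gripper_force: 0.0
```

Emit:
arm_command --commands '[{"xyz": [0.7,0.18,0],"roll": 0,"gripper": -0.1},{"xyz": [0.7,0.18,0],"roll": 0,"gripper": -0.1},{"xyz": [0.7,0.18,0],"roll": 0,"gripper": -0.1},{"xyz": [0.7,0.18,0],"roll": 0,"gripper": -0.1},{"xyz": [0.7,0.18,0],"roll": 0,"gripper": -0.1},{"xyz": [0.7,0.18,0],"roll": 0,"gripper": -0.1},{"xyz": [0.7,0.18,0],"roll": 0,"gripper": -0.1},{"xyz": [0.7,0.18,0],"roll": 0,"gripper": -0.1}]'

```text
t: 2.8
position: [0.446, -0.0369, 0.3525]
ee_rot: [-0.0, 0.758, 0.653, 0.0]
contact_force: [0.6, -0.5, 0.0]
gripper_width: 0.451
gripper_force: 0.0
```

Emit:
arm_command --commands '[{"xyz": [0.7,0.18,0],"roll": 0,"gripper": -0.1},{"xyz": [0.7,0.15,0],"roll": 0,"gripper": -0.1},{"xyz": [0.7,0.15,0],"roll": 0,"gripper": -0.1},{"xyz": [0.7,0.15,0.2],"roll": 0,"gripper": -0.1},{"xyz": [0.7,0.15,0.3],"roll": 0,"gripper": -0.1},{"xyz": [0.4,0.15,0.4],"roll": 0,"gripper": -0.1},{"xyz": [0.2,0,0.2],"roll": 0,"gripper": -0.1},{"xyz": [0,0,0],"roll": 0,"gripper": -0.1}]'

```text
t: 3.6
position: [0.5201, 0.1578, 0.2959]
ee_rot: [-0.001, 0.756, 0.654, -0.002]
contact_force: [-0.7, -0.1, 0.2]
gripper_width: 0.449
gripper_force: 0.0
```

```bash
python3 g.py .526 .185 .23 -8; python3 - <<'E'
from rig import env
import numpy as np,cv2
c=env.calibration('wrist');print(c)
im,d=env.read_camera('wrist');cv2.imwrite('pics/w1.png',im[:,:,::-1])
np.savez('w1.npz',im=im,d=d,intrinsics=c['intrinsics'],eye=c['eye'],rotation=c['rotation'])
E
```

```text
t 3.6 pos [0.5201 0.1578 0.2959] head -8.29 tilt [-4.3e-03 -4.0e-04 -1.0e+00] j [0.17 0.22 1.53 0.   1.4  0.31] F [-0.7 -0.1  0.2]
units [0.556 0.043 1.318] rows>= 1.32 roll -0.037
{'intrinsics': array([[371.64829954,   0.        , 314.09805952],
       [  0.        , 371.64829954, 236.88442637],
       [  0.        ,   0.        ,   1.        ]]), 'eye': array([0.53010967, 0.22323279, 0.45727478]), 'rotation': array([ 0.12214681,  0.98988138, -0.07143674, -0.01057379])}
```

View pics/w1.png

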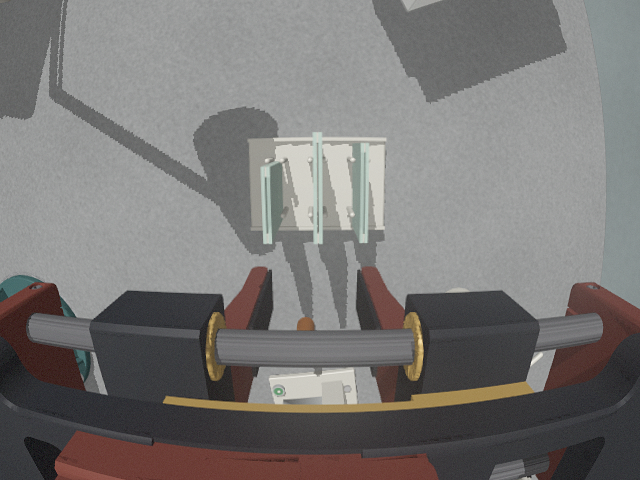

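```bash
cat >> h.py <<'E'
def wray(f,uv,z):
    a=np.load(f);K=a['intrinsics'];q=a['rotation'];Rm=R.from_quat(np.r_[q[1:],q[0]]).as_matrix();e=a['eye']
    x=(np.asarray(uv,float)-[K[0,2],K[1,2]])/K[0,0];r=np.linalg.norm(x,axis=1)+1e-12
    v=np.c_[x*(np.sin(r)/r)[:,None],np.cos(r)]@Rm.T
    return e+v*((z-e[2])/v[:,2])[:,None]
E
python3 - <<'E'
from h import *
f='w1.npz';a=np.load(f);i=a['im'].astype(int);d=a['d']
g=((i[...,1]-i[...,0]>10)).astype(np.uint8);g[255:]=0;g[:120]=0;g[:,:250]=0;g[:,380:]=0
m,l,st,ce=cv2.connectedComponentsWithStats(g)
for k in range(1,m):
    if st[k,4]>60:
        v,u=np.nonzero(l==k);P=wray(f,np.c_[u,v],.132);print(st[k],rect(P[:,:2]))
        for y in range(st[k,1],st[k,1]+st[k,3],18): 
            uu=u[v==y];print('  ',y,uu.min(),uu.max(),wray(f,[[ (uu.min()+uu.max())/2,y]],.132)[0].round(4))
        print('  z depth',np.percentile(d[l==k],[5,50]))
E
```

```text
[313 132   4 112 389] (array([523.9, 186. ]), array([99.2,  2.7]), 81.8)
   132 313 315 [0.5306 0.2351 0.132 ]
   150 313 315 [0.5283 0.2195 0.132 ]
   168 313 316 [0.5265 0.2039 0.132 ]
   186 314 316 [0.5247 0.1881 0.132 ]
   204 314 316 [0.5223 0.1722 0.132 ]
   222 314 316 [0.52   0.1561 0.132 ]
   240 313 316 [0.5172 0.1397 0.132 ]
  z depth [0.31432998 0.32435393]
[318 132   5 112 426] (array([528.5, 185.3]), array([99.2,  3.5]), 82.6)
   132 319 321 [0.5357 0.2344 0.132 ]
   150 318 321 [0.5331 0.2189 0.132 ]
   168 318 321 [0.5308 0.2032 0.132 ]
   186 318 321 [0.5286 0.1875 0.132 ]
   204 319 321 [0.5267 0.1716 0.132 ]
   222 319 322 [0.5249 0.1554 0.132 ]
   240 319 322 [0.5225 0.1389 0.132 ]
  z depth [0.31462448 0.32535867]
[ 352  143   17  100 1418] (array([563.3, 176.1]), array([89.2, 14.1]), 82.3)
   143 355 368 [0.5702 0.2201 0.132 ]
   161 356 368 [0.5685 0.2043 0.132 ]
   179 353 368 [0.5652 0.1887 0.132 ]
   197 353 367 [0.5627 0.1729 0.132 ]
   215 355 367 [0.5617 0.1566 0.132 ]
   233 356 367 [0.5602 0.1401 0.132 ]
  z depth [0.35160604 0.36873464]
[ 261  162   22   82 1088] (array([484.3, 178.6]), array([73.2, 18.4]), 82.1)
   162 272 278 [0.4931 0.2143 0.132 ]
   180 261 281 [0.4871 0.1991 0.132 ]
   198 262 281 [0.485  0.1832 0.132 ]
   216 262 279 [0.4814 0.1673 0.132 ]
   234 263 271 [0.4754 0.1514 0.132 ]
  z depth [0.32244958 0.33472791]
```

Emit:
arm_command --commands '[{"xyz": [0.3,0.03,0.3],"roll": -0.03,"gripper": -0.1},{"xyz": [0.28,0.02,0.4],"roll": -0.03,"gripper": -0.1},{"xyz": [0,0,0.4],"roll": 0,"gripper": -0.1},{"xyz": [0,0,0],"roll": 0,"gripper": -0.1},{"xyz": [0,0,0],"roll": 0,"gripper": -0.1}]'

```text
t: 4.15
position: [0.5287, 0.185, 0.2429]
ee_rot: [-0.0, 0.754, 0.657, -0.0]
contact_force: [0.5, 0.1, -0.3]
gripper_width: 0.453
gripper_force: 0.0
```

```bash
python3 g.py .5265 .1857 .105 -7.8
```

```text
t 4.15 pos [0.5287 0.185  0.2429] head -7.86 tilt [-3.e-04 -0.e+00 -1.e+00] j [0.21 0.28 1.57 0.   1.29 0.35] F [ 0.5  0.1 -0.3]
units [ 0.008 -0.044  2.758] rows>= 2.76 roll -0.008
```

Emit:
arm_command --commands '[{"xyz": [0,-0.04,0.4],"roll": 0,"gripper": -0.1},{"xyz": [0,0,0.5],"roll": 0,"gripper": -0.1},{"xyz": [0,0,0.5],"roll": 0,"gripper": -0.1},{"xyz": [0,0,0.5],"roll": 0,"gripper": -0.1},{"xyz": [0,0,0.5],"roll": 0,"gripper": -0.1},{"xyz": [0,0,0.36],"roll": 0,"gripper": -0.1},{"xyz": [0,0,0],"roll": 0,"gripper": -0.1},{"xyz": [0,0,0],"roll": 0,"gripper": -0.1}]'

```text
t: 4.95
position: [0.5277, 0.1855, 0.1059]
ee_rot: [0.0, 0.754, 0.657, 0.001]
contact_force: [-0.3, 0.2, 0.1]
gripper_width: 0.451
gripper_force: 0.0
```

```bash
python3 g.py .5265 .1857 .105 -7.8
```

```text
t 4.95 pos [0.5277 0.1855 0.1059] head -7.84 tilt [ 1.5e-03  4.0e-04 -1.0e+00] j [0.21 0.43 1.73 0.   0.98 0.35] F [-0.3  0.2  0.1]
units [-0.    -0.025  0.017] rows>= 0.03 roll -0.005
```

Emit:
arm_command --commands '[{"xyz": [0,0,0],"roll": 0,"gripper": -1},{"xyz": [0,0,0],"roll": 0,"gripper": -1},{"xyz": [0,0,0],"roll": 0,"gripper": -1},{"xyz": [0,0,0],"roll": 0,"gripper": -1},{"xyz": [0,0,0],"roll": 0,"gripper": -1},{"xyz": [0,0,0],"roll": 0,"gripper": -1}]'

```text
t: 5.55
position: [0.5268, 0.1857, 0.1051]
ee_rot: [-0.0, 0.754, 0.657, 0.0]
contact_force: [-1.3, -0.8, 6.1]
gripper_width: 0.091
gripper_force: 30.0
```

Emit:
arm_command --commands '[{"xyz": [0,0,-0.15],"gripper": -1,"roll": 0},{"xyz": [0,0,-0.3],"gripper": -1,"roll": 0},{"xyz": [0,0,-0.45],"gripper": -1,"roll": 0},{"xyz": [0,0,-0.5],"gripper": -1,"roll": 0},{"xyz": [0,0,-0.5],"gripper": -1,"roll": 0},{"xyz": [0,0,-0.5],"gripper": -1,"roll": 0},{"xyz": [0,0,-0.4],"gripper": -1,"roll": 0},{"xyz": [0,0,-0.2],"gripper": -1,"roll": 0}]'

```text
t: 6.35
position: [0.5275, 0.1857, 0.2567]
ee_rot: [0.001, 0.754, 0.657, 0.001]
contact_force: [0.3, 0.2, -1.6]
gripper_width: 0.086
gripper_force: 30.0
```

```bash
python3 - <<'E'
from rig import env
import numpy as np,cv2
for n in('top','scene'):
    c=env.calibration(n);im,d=env.read_camera(n);cv2.imwrite('pics/%s2.png'%n,im[:,:,::-1]);np.savez('%s2.npz'%n,im=im,d=d)
print(env.read_state()['position'],env.read_state()['contact_force'])
E
python3 g.py .5 -.1616 .255 -.8
```

```text
[0.52748218 0.18573696 0.25594629] [ 1.11035754 -0.71692263 -3.35419117]
t 6.45 pos [0.5275 0.1857 0.2559] head -7.8 tilt [ 2.4e-03  6.0e-04 -1.0e+00] j [0.21 0.27 1.56 0.   1.31 0.35] F [ 1.1 -0.7 -3.4]
units [-6.957  0.398  0.013] rows>= 6.96 roll -0.875
```

View pics/scene2.png

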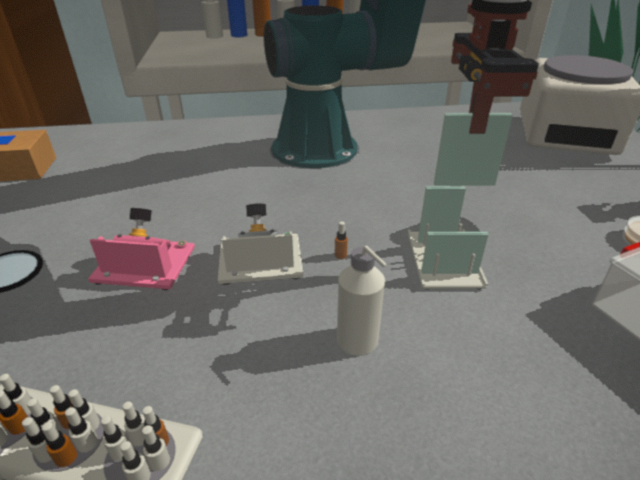

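Emit:
arm_command --commands '[{"xyz": [0,0,0],"roll": -0.4,"gripper": -1},{"xyz": [0,0,0],"roll": -0.47,"gripper": -1},{"xyz": [-0.2,-0.02,0],"roll": 0,"gripper": -1},{"xyz": [-0.4,-0.02,0],"roll": 0,"gripper": -1},{"xyz": [-0.6,-0.03,0],"roll": 0,"gripper": -1},{"xyz": [-0.6,-0.03,0],"roll": 0,"gripper": -1},{"xyz": [-0.6,-0.03,0],"roll": 0,"gripper": -1},{"xyz": [-0.6,-0.03,0],"roll": 0,"gripper": -1}]'

```text
t: 7.25
position: [0.5154, 0.034, 0.2536]
ee_rot: [-0.001, 0.713, 0.701, -0.001]
contact_force: [0.0, -1.0, -2.5]
gripper_width: 0.092
gripper_force: 30.0
```

Emit:
arm_command --commands '[{"xyz": [-0.6,-0.03,0],"roll": 0,"gripper": -1},{"xyz": [-0.6,-0.03,0],"roll": 0,"gripper": -1},{"xyz": [-0.6,-0.03,0],"roll": 0,"gripper": -1},{"xyz": [-0.6,-0.03,0],"roll": 0,"gripper": -1},{"xyz": [-0.6,-0.03,0],"roll": 0,"gripper": -1},{"xyz": [-0.6,-0.03,0],"roll": 0,"gripper": -1},{"xyz": [-0.6,0,0],"roll": 0,"gripper": -1},{"xyz": [-0.3,0,0],"roll": 0,"gripper": -1}]'

```text
t: 8.05
position: [0.5032, -0.1916, 0.2537]
ee_rot: [-0.0, 0.714, 0.701, -0.001]
contact_force: [1.2, 0.5, -2.1]
gripper_width: 0.088
gripper_force: 30.0
```

Emit:
arm_command --commands '[{"xyz": [0,0,0],"roll": 0,"gripper": -1},{"xyz": [0,0,0],"roll": 0,"gripper": -1}]'

```text
t: 8.25
position: [0.5037, -0.1884, 0.2541]
ee_rot: [-0.001, 0.713, 0.701, 0.0]
contact_force: [-0.1, 0.3, -1.7]
gripper_width: 0.091
gripper_force: 30.0
```

```bash
python3 g.py .5057 -.162 .255 -.8; python3 - <<'E'
from rig import env
import numpy as np,cv2
c=env.calibration('wrist')
im,d=env.read_camera('wrist');cv2.imwrite('pics/w2.png',im[:,:,::-1])
np.savez('w2.npz',im=im,d=d,intrinsics=c['intrinsics'],eye=c['eye'],rotation=c['rotation'])
E
```

```text
t 8.25 pos [ 0.5037 -0.1884  0.2541] head -0.92 tilt [-0.0011  0.0015 -1.    ] j [-0.49  0.24  1.6   0.    1.3  -0.47] F [-0.1  0.3 -1.7]
units [ 0.529  0.032 -0.017] rows>= 0.53 roll -0.015
```

View pics/w2.png

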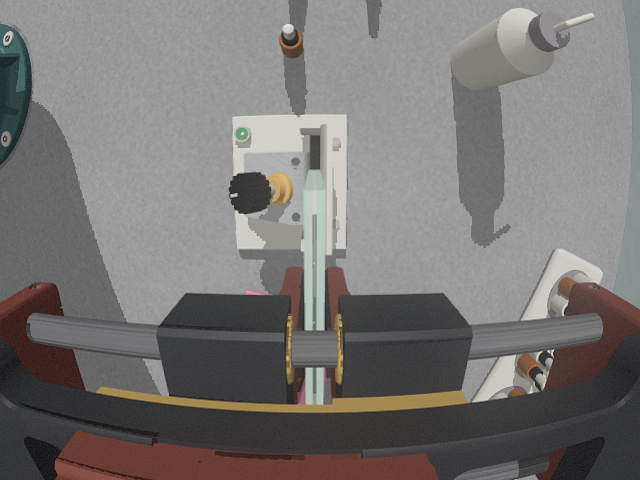

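```bash
cat >> h.py <<'E'
def wcloud(f):
    a=np.load(f);K=a['intrinsics'];q=a['rotation'];Rm=R.from_quat(np.r_[q[1:],q[0]]).as_matrix();e=a['eye'];d=a['d']
    v,u=np.mgrid[:480,:640];x=np.stack([u-K[0,2],v-K[1,2]],-1)/K[0,0];r=np.linalg.norm(x,axis=-1)+1e-12
    c=np.concatenate([x*(np.sin(r)/r)[...,None],np.cos(r)[...,None]],-1);return a['im'],d,(c/c[...,2:]*d[...,None])@Rm.T+e
E
python3 - <<'E'
from h import *
im,d,P=wcloud('w2.npz');i=im.astype(int);v,u=np.mgrid[:480,:640]
ok=(d>0)&(v<275)&(u>220)&(u<365)&(v>100)
print('floor',np.median(P[...,2][ok&(abs(P[...,2])<.01)]))
for a,b in((.01,.024),(.066,.077),(.08,.09),(.03,.055),(.09,.13)):
    m=(ok&(P[...,2]>a)&(P[...,2]<b)).astype(np.uint8)
    n,l,st,ce=cv2.connectedComponentsWithStats(m)
    for k in range(1,n):
        if st[k,4]>25:p=P[l==k];print(a,b,st[k],p.mean(0).round(4),p.min(0).round(4),p.max(0).round(4),rect(p[:,:2]))
for r in(132,145,155,165):
    print(r,[(c,round(P[r,c,0],4),round(P[r,c,2],3),int(i[r,c].mean())) for c in range(296,346,3)])
E
```

```text
floor -0.0006152026776358177
0.01 0.024 [ 232  115  116  135 5518] [ 0.4872 -0.1285  0.0138] [ 0.4148 -0.2376  0.0102] [ 0.5401 -0.0865  0.0219] (array([ 476.9, -162. ]), array([149.3, 125.4]), 89.0)
0.01 0.024 [ 235  211   68   39 1939] [ 0.4488 -0.2187  0.0133] [ 0.4137 -0.2368  0.0107] [ 0.49   -0.1915  0.0235] (array([ 451.3, -216.7]), array([44.1, 76.6]), 84.9)
0.066 0.077 [299 125  24   9 142] [ 0.5015 -0.1051  0.0706] [ 0.491  -0.1104  0.0661] [ 0.512  -0.1024  0.077 ] (array([ 501.6, -105. ]), array([ 7.4, 21.7]), 79.9)
0.066 0.077 [ 267  153   41   72 1675] [ 0.4832 -0.1596  0.0716] [ 0.4601 -0.1958  0.066 ] [ 0.4978 -0.1282  0.077 ] (array([ 477.5, -161. ]), array([68.7, 36.7]), 83.4)
0.08 0.09 [323 124  10 131 919] [ 0.5167 -0.1593  0.0831] [ 0.5123 -0.222   0.08  ] [ 0.52   -0.1025  0.0857] (array([ 516.2, -162.2]), array([  7.6, 119.4]), 0.2)
0.03 0.055 [301 134  20  38  57] [ 0.507  -0.1224  0.0444] [ 0.4914 -0.1468  0.032 ] [ 0.5105 -0.1096  0.0525] (array([ 508.2, -124.4]), array([16.7, 41.5]), 26.5)
0.03 0.055 [246 153  28  27 526] [ 0.4501 -0.1379  0.0435] [ 0.4332 
[... 3195 characters left out ...]
 np.float64(0.4959), np.float64(0.069), 144), (308, np.float64(0.4985), np.float64(0.063), 117), (311, np.float64(0.5009), np.float64(0.016), 71), (314, np.float64(0.5041), np.float64(0.015), 72), (317, np.float64(0.5073), np.float64(0.016), 72), (320, np.float64(0.51), np.float64(0.052), 133), (323, np.float64(0.5123), np.float64(0.08), 159), (326, np.float64(0.5149), np.float64(0.083), 182), (329, np.float64(0.5176), np.float64(0.083), 206), (332, np.float64(0.5236), np.float64(0.012), 206), (335, np.float64(0.5268), np.float64(0.012), 203), (338, np.float64(0.53), np.float64(0.013), 205), (341, np.float64(0.5332), np.float64(0.014), 205), (344, np.float64(0.5366), np.float64(0.012), 205)]
```

Emit:
arm_command --commands '[{"xyz": [0.26,0,0],"roll": 0,"gripper": -1},{"xyz": [0.26,0,0],"roll": 0,"gripper": -1},{"xyz": [0,0,0.4],"roll": 0,"gripper": -1},{"xyz": [0,0,0.4],"roll": 0,"gripper": -1},{"xyz": [0,0,0.4],"roll": 0,"gripper": -1},{"xyz": [0,0,0.3],"roll": 0,"gripper": -1},{"xyz": [0,0,0],"roll": 0,"gripper": -1},{"xyz": [0,0,0],"roll": 0,"gripper": -1}]'

```text
t: 9.1
position: [0.5047, -0.1618, 0.18]
ee_rot: [-0.0, 0.712, 0.702, 0.0]
contact_force: [-0.4, 0.3, -1.7]
gripper_width: 0.086
gripper_force: 30.0
```

```bash
python3 g.py .5044 -.162 .113 -.9
```

```text
t 9.1 pos [ 0.5047 -0.1618  0.18  ] head -0.77 tilt [-3.e-04  5.e-04 -1.e+00] j [-0.44  0.3   1.71  0.    1.13 -0.43] F [-0.4  0.3 -1.7]
units [-0.005 -0.005  1.339] rows>= 1.34 roll 0.017
```

Emit:
arm_command --commands '[{"xyz": [0,0,0.2],"roll": 0,"gripper": -1},{"xyz": [0,0,0.2],"roll": 0,"gripper": -1},{"xyz": [0,0,0.15],"roll": 0,"gripper": -1},{"xyz": [0,0,0.15],"roll": 0,"gripper": -1},{"xyz": [0,0,0],"roll": 0,"gripper": -1}]'

```text
t: 9.6
position: [0.5038, -0.1628, 0.1434]
ee_rot: [-0.001, 0.712, 0.702, -0.0]
contact_force: [-0.0, -0.5, -1.6]
gripper_width: 0.093
gripper_force: 30.0
```

Emit:
arm_command --commands '[{"xyz": [0,0,0.15],"roll": 0,"gripper": -1},{"xyz": [0,0,0.15],"roll": 0,"gripper": -1},{"xyz": [0,0,0.15],"roll": 0,"gripper": -1},{"xyz": [0,0,0.1],"roll": 0,"gripper": -1},{"xyz": [0,0,0.06],"roll": 0,"gripper": -1},{"xyz": [0,0,0],"roll": 0,"gripper": -1}]'

```text
t: 10.2
position: [0.5043, -0.163, 0.1137]
ee_rot: [-0.0, 0.712, 0.702, -0.0]
contact_force: [-1.1, -0.3, -2.3]
gripper_width: 0.086
gripper_force: 30.0
```

No contact so far; 3–4 mm to go.

Emit:
arm_command --commands '[{"xyz": [0,0,0.03],"roll": 0,"gripper": -1},{"xyz": [0,0,0.03],"roll": 0,"gripper": -1},{"xyz": [0,0,0],"roll": 0,"gripper": -1}]'

```text
t: 10.5
position: [0.5047, -0.1632, 0.1112]
ee_rot: [0.0, 0.712, 0.702, 0.0]
contact_force: [0.4, 0.3, -1.7]
gripper_width: 0.092
gripper_force: 30.0
```

Emit:
arm_command --commands '[{"xyz": [0,0,0.02],"roll": 0,"gripper": -1},{"xyz": [0,0,0],"roll": 0,"gripper": -1}]'

```text
t: 10.7
position: [0.5046, -0.1632, 0.1101]
ee_rot: [-0.0, 0.712, 0.702, 0.0]
contact_force: [-0.5, -0.4, -2.3]
gripper_width: 0.09
gripper_force: 30.0
```

Emit:
arm_command --commands '[{"xyz": [0,0,0.015],"roll": 0,"gripper": -1},{"xyz": [0,0,0],"roll": 0,"gripper": -1}]'

```text
t: 10.9
position: [0.5046, -0.1631, 0.1093]
ee_rot: [-0.0, 0.712, 0.702, 0.0]
contact_force: [0.2, -0.4, -2.5]
gripper_width: 0.084
gripper_force: 30.0
```

Emit:
arm_command --commands '[{"xyz": [0,0,0.015],"roll": 0,"gripper": -1},{"xyz": [0,0,0],"roll": 0,"gripper": -1}]'

```text
t: 11.1
position: [0.5048, -0.1632, 0.1091]
ee_rot: [0.0, 0.712, 0.702, 0.0]
contact_force: [-1.7, 0.1, 3.3]
gripper_width: 0.087
gripper_force: 30.0
```

Emit:
arm_command --commands '[{"xyz": [0,0,0.015],"roll": 0,"gripper": -1},{"xyz": [0,0,0],"roll": 0,"gripper": -1}]'

```text
t: 11.3
position: [0.5049, -0.1632, 0.1091]
ee_rot: [0.0, 0.712, 0.702, 0.0]
contact_force: [-3.6, 0.7, 11.3]
gripper_width: 0.092
gripper_force: 30.0
```

Emit:
arm_command --commands '[{"xyz": [0,0,-0.01],"roll": 0,"gripper": -0.5},{"xyz": [0,0,0],"roll": 0,"gripper": -0.5},{"xyz": [0,0,0],"roll": 0,"gripper": -0.5},{"xyz": [0,0,-0.2],"roll": 0,"gripper": -0.5},{"xyz": [0,0,-0.6],"roll": 0,"gripper": -0.5},{"xyz": [0,0,-0.6],"roll": 0,"gripper": -0.5},{"xyz": [0,0,-0.6],"roll": 0,"gripper": -0.5},{"xyz": [0,0,0],"roll": 0,"gripper": -0.5}]'

```text
t: 12.1
position: [0.5074, -0.1644, 0.2131]
ee_rot: [0.004, 0.712, 0.702, 0.001]
contact_force: [0.5, 0.2, -0.0]
gripper_width: 0.248
gripper_force: 0.0
```

```bash
python3 g.py .5044 -.162 .22 -50; python3 - <<'E'
from rig import env
import numpy as np,cv2
from h import *
c=env.calibration('wrist')
im,d=env.read_camera('wrist');cv2.imwrite('pics/w3.png',im[:,:,::-1])
np.savez('w3.npz',im=im,d=d,intrinsics=c['intrinsics'],eye=c['eye'],rotation=c['rotation'])
im,d=env.read_camera('scene');np.savez('s3.npz',im=im,d=d)
z=np.load('scene0.npz');q=z['rotation'];K=z['intrinsics'];Rm=R.from_quat(np.r_[q[1:],q[0]]).as_matrix();v,u=np.mgrid[:480,:640]
P=np.stack([(u-K[0,2])/K[0,0]*d,(v-K[1,2])/K[1,1]*d,d],-1)@Rm.T+z['eye'];i=im.astype(int)
g=(d>0)&(i[...,1]-i[...,0]>10)&(abs(P[...,1]+.16)<.08)&(P[...,2]<.2)&(P[...,2]>.06)&(P[...,0]>.45)
p=P[g];print('cas in stand',len(p),p.max(0),p.min(0)); t=p[p[:,2]>p[:,2].max()-.012];print(rect(t[:,:2])); 
for lo in np.arange(.08,.14,.01):
    s=p[(p[:,2]>lo)&(p[:,2]<lo+.01)]; print(round(lo,2),len(s),s.mean(0).round(4) if len(s) else '')
E
```

```text
t 12.1 pos [ 0.5074 -0.1644  0.2131] head -0.84 tilt [ 0.0075 -0.0034 -1.    ] j [-0.44  0.27  1.67  0.    1.19 -0.43] F [ 0.5  0.2 -0. ]
units [ 0.047 -0.06  -0.14 ] rows>= 0.14 roll 6.146
cas in stand 1736 [ 0.51862816 -0.11044567  0.136402  ] [ 0.45329129 -0.21283707  0.0783832 ]
(array([ 506.5, -163.3]), array([99.2, 13.2]), 89.0)
0.08 262 [ 0.5097 -0.1626  0.0851]
0.09 284 [ 0.5096 -0.1628  0.095 ]
0.1 303 [ 0.5074 -0.1628  0.1051]
0.11 292 [ 0.5096 -0.1641  0.1151]
0.12 295 [ 0.5094 -0.1625  0.125 ]
0.13 293 [ 0.5074 -0.1634  0.1333]
0.14 0
```

View pics/w3.png

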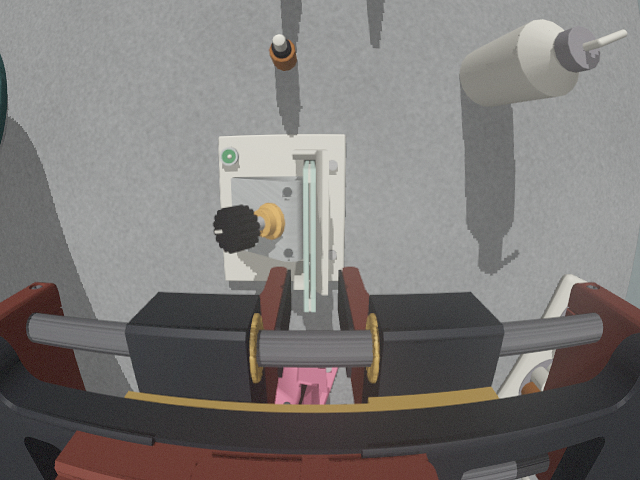

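Emit:
arm_command --commands '[{"xyz": [0,0,0],"roll": 0.81,"gripper": 0.36},{"xyz": [0,0,0],"roll": 0.81,"gripper": 0.36},{"xyz": [0,0,0],"roll": 0.82,"gripper": 0.36},{"xyz": [0,0,0],"roll": 0.82,"gripper": 0.36},{"xyz": [0,0,0],"roll": 0.82,"gripper": 0.36},{"xyz": [0,0,0],"roll": 0.82,"gripper": 0.36},{"xyz": [0,0,0],"roll": 0.82,"gripper": 0.36},{"xyz": [0,0,0],"roll": 0.82,"gripper": 0.36}]'

```text
t: 13.0
position: [0.5035, -0.1626, 0.2068]
ee_rot: [-0.001, 0.95, 0.314, -0.001]
contact_force: [0.7, 0.3, -0.3]
gripper_width: 0.682
gripper_force: 0.0
```

```bash
python3 g.py .4464 -.1611 .0845 -53
```

```text
t 13.0 pos [ 0.5035 -0.1626  0.2068] head -53.44 tilt [-0.003   0.0015 -1.    ] j [-0.44  0.27  1.68  0.    1.19  0.49] F [ 0.7  0.3 -0.3]
units [-0.895 -0.697  2.449] rows>= 2.45 roll -0.055
```

Emit:
arm_command --commands '[{"xyz": [-0.3,-0.23,0],"roll": 0,"gripper": 0.36},{"xyz": [-0.3,-0.23,0],"roll": 0,"gripper": 0.36},{"xyz": [-0.3,-0.24,0],"roll": 0,"gripper": 0.36},{"xyz": [0,0,0.4],"roll": 0,"gripper": 0.36},{"xyz": [0,0,0.4],"roll": 0,"gripper": 0.36},{"xyz": [0,0,0.4],"roll": 0,"gripper": 0.36},{"xyz": [0,0,0],"roll": 0,"gripper": 0.36},{"xyz": [0,0,0],"roll": 0,"gripper": 0.36}]'

```text
t: 13.8
position: [0.4467, -0.1616, 0.1476]
ee_rot: [-0.001, 0.949, 0.316, -0.001]
contact_force: [0.4, -0.5, 0.5]
gripper_width: 0.679
gripper_force: 0.0
```

```bash
python3 g.py .4464 -.1611 .0845 -53
```

```text
t 13.8 pos [ 0.4467 -0.1616  0.1476] head -53.17 tilt [-0.0025  0.0015 -1.    ] j [-0.49  0.27  1.86  0.    1.01  0.44] F [ 0.4 -0.5  0.5]
units [ 0.003 -0.009  1.263] rows>= 1.26 roll -0.021
```

Emit:
arm_command --commands '[{"xyz": [0,0,0.3],"roll": 0,"gripper": 0.36},{"xyz": [0,0,0.3],"roll": 0,"gripper": 0.36},{"xyz": [0,0,0.3],"roll": 0,"gripper": 0.36},{"xyz": [0,0,0.2],"roll": 0,"gripper": 0.36},{"xyz": [0,0,0.16],"roll": 0,"gripper": 0.36},{"xyz": [0,0,0],"roll": 0,"gripper": 0.36}]'

```text
t: 14.4
position: [0.4473, -0.1619, 0.0849]
ee_rot: [-0.0, 0.949, 0.316, -0.0]
contact_force: [-0.2, 0.1, 0.5]
gripper_width: 0.685
gripper_force: 0.0
```

Emit:
arm_command --commands '[{"xyz": [0,0,0],"roll": 0,"gripper": -1},{"xyz": [0,0,0],"roll": 0,"gripper": -1},{"xyz": [0,0,0],"roll": 0,"gripper": -1},{"xyz": [0,0,0],"roll": 0,"gripper": -1},{"xyz": [0,0,0],"roll": 0,"gripper": -1}]'

```text
t: 14.9
position: [0.4475, -0.1616, 0.0856]
ee_rot: [-0.0, 0.949, 0.316, 0.0]
contact_force: [-1.7, 4.1, 2.1]
gripper_width: 0.432
gripper_force: 30.0
```

```bash
python3 - <<'E'
from g import *
s=env.read_state();p=s['position'];c,n=np.cos(np.radians(-.9)),np.sin(np.radians(-.9))
print(s['wrist_torque'],s['gripper_width']*88)
d=.0095*np.array([.643*c,.643*n,-.766]);go(*(p+d),-53)
E
```

```text
[ 0.61234306  0.03558318 -0.11481317] 38.01507198838952
t 14.9 pos [ 0.4475 -0.1616  0.0856] head -53.18 tilt [-0.e+00  7.e-04 -1.e+00] j [-0.49  0.37  1.92  0.    0.85  0.44] F [-1.7  4.1  2.1]
units [0.097 0.075 0.146] rows>= 0.15 roll -0.022
```

Emit:
arm_command --commands '[{"xyz": [0.03,0.02,0.04],"roll": 0,"gripper": -1},{"xyz": [0.02,0.02,0.04],"roll": 0,"gripper": -1},{"xyz": [0.02,0.02,0.03],"roll": 0,"gripper": -1},{"xyz": [0,0,0],"roll": 0,"gripper": -1}]'

```text
t: 15.3
position: [0.4522, -0.1618, 0.0798]
ee_rot: [-0.001, 0.949, 0.316, -0.0]
contact_force: [-0.5, 4.4, 6.2]
gripper_width: 0.432
gripper_force: 30.0
```

Emit:
arm_command --commands '[{"xyz": [0.02,0.01,0.025],"roll": 0,"gripper": -1},{"xyz": [0.005,0.005,0.01],"roll": 0,"gripper": -1},{"xyz": [0,0,0],"roll": 0,"gripper": -1}]'

```text
t: 15.6
position: [0.4533, -0.1618, 0.0784]
ee_rot: [-0.001, 0.949, 0.316, -0.0]
contact_force: [-3.4, 4.8, 10.4]
gripper_width: 0.428
gripper_force: 30.0
```

```bash
python3 g.py .4536 -.1616 .0784; python3 - <<'E'
from rig import env
import numpy as np,cv2
im,d=env.read_camera('scene');b=cv2.resize(im[180:300,200:320],None,fx=4,fy=4,interpolation=cv2.INTER_CUBIC)
c=env.calibration('wrist');w,d=env.read_camera('wrist');
np.savez('w4.npz',im=w,d=d,intrinsics=c['intrinsics'],eye=c['eye'],rotation=c['rotation'])
h=np.zeros((480,800,3),np.uint8);h[:,:320]=b[:,80:400];h[:,320:]=w[:,80:560]
cv2.imwrite('pics/s4.png',h[:,:,::-1])
E
```

```text
t 15.6 pos [ 0.4533 -0.1618  0.0784] head -53.16 tilt [-1.e-03  8.e-04 -1.e+00] j [-0.49  0.38  1.92  0.    0.84  0.44] F [-3.4  4.8 10.4]
units [ 0.007  0.    -0.001] rows>= 0.01
```

View pics/s4.png

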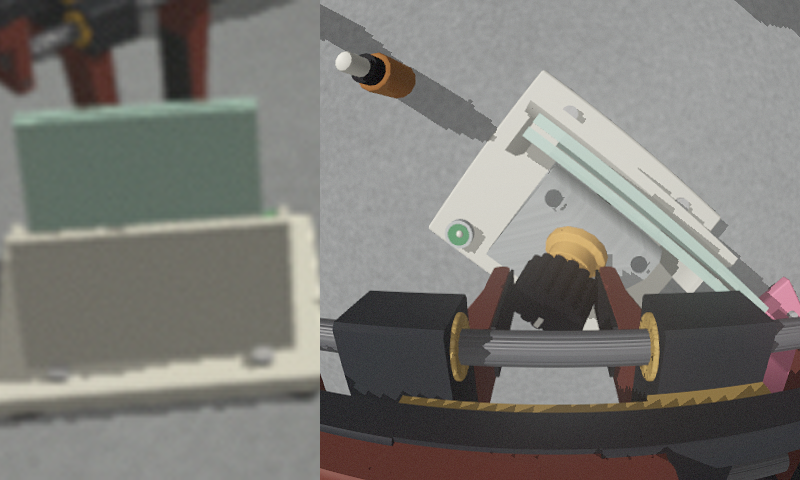

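Emit:
arm_command --commands '[{"xyz": [0,0,0],"roll": 0.5,"gripper": -1},{"xyz": [0,0,0],"roll": 0.5,"gripper": -1},{"xyz": [0,0,0],"roll": 0.5,"gripper": -1},{"xyz": [0,0,0],"roll": 0.5,"gripper": -1},{"xyz": [0,0,0],"roll": 0.5,"gripper": -1}]'

```text
t: 16.2
position: [0.4534, -0.1611, 0.0782]
ee_rot: [-0.001, 0.989, 0.145, -0.0]
contact_force: [-0.3, 9.5, 7.6]
gripper_width: 0.42
gripper_force: 30.0
```

Emit:
arm_command --commands '[{"xyz": [0,0,0],"roll": 0.5,"gripper": -1},{"xyz": [0,0,0],"roll": 0.5,"gripper": -1},{"xyz": [0,0,0],"roll": 0.5,"gripper": -1},{"xyz": [0,0,0],"roll": 0.5,"gripper": -1},{"xyz": [0,0,0],"roll": 0.5,"gripper": -1}]'

```text
t: 16.7
position: [0.4541, -0.1614, 0.0783]
ee_rot: [-0.001, 1.0, -0.029, 0.0]
contact_force: [-0.3, 6.2, 7.1]
gripper_width: 0.398
gripper_force: 30.0
```

```bash
cat > k.py <<'E'
from g import *
import cv2
s=env.read_state();print('tq',np.round(s['wrist_torque'],2),'w',round(s['gripper_width']*88,1));go(.4536,-.1616,.0784)
n=sys.argv[1]
c=env.calibration('wrist');w,d=env.read_camera('wrist');np.savez(n+'.npz',im=w,d=d,intrinsics=c['intrinsics'],eye=c['eye'],rotation=c['rotation'])
cv2.imwrite('pics/'+n+'.png',w[:,:,::-1])
E
python3 k.py w5
```

```text
tq [ 1.79 -0.2   0.46] w 35.0
t 16.7 pos [ 0.4541 -0.1614  0.0783] head -93.32 tilt [ 5.0e-04  1.4e-03 -1.0e+00] j [-0.49  0.38  1.92  0.    0.84  1.14] F [-0.3  6.2  7.1]
units [-0.009  0.004 -0.002] rows>= 0.01
```

Emit:
arm_command --commands '[{"xyz": [0,0,0],"roll": 0.5,"gripper": -1},{"xyz": [0,0,0],"roll": 0.5,"gripper": -1},{"xyz": [0,0,0],"roll": 0.5,"gripper": -1},{"xyz": [0,0,0],"roll": 0.5,"gripper": -1},{"xyz": [0,0,0],"roll": 0.5,"gripper": -1}]'

```text
t: 17.25
position: [0.4539, -0.1618, 0.0782]
ee_rot: [-0.0, 0.979, -0.201, -0.0]
contact_force: [-2.2, -0.7, 5.3]
gripper_width: 0.427
gripper_force: 30.0
```

Emit:
arm_command --commands '[{"xyz": [0,0,0],"roll": 0.5,"gripper": -1},{"xyz": [0,0,0],"roll": 0.5,"gripper": -1},{"xyz": [0,0,0],"roll": 0.5,"gripper": -1},{"xyz": [0,0,0],"roll": 0.5,"gripper": -1}]'

```text
t: 17.65
position: [0.4538, -0.1635, 0.0782]
ee_rot: [0.001, 0.942, -0.336, 0.0]
contact_force: [-3.0, -1.4, 5.1]
gripper_width: 0.429
gripper_force: 30.0
```

```bash
python3 k.py w6; python3 - <<'E'
import cv2,numpy as np
a=cv2.imread('pics/w5.png')[180:360,220:420];b=cv2.imread('pics/w6.png')[180:360,220:420]
cv2.imwrite('pics/w56.png',cv2.resize(np.hstack([a,b]),None,fx=2,fy=2,interpolation=cv2.INTER_CUBIC))
E
```

```text
tq [0.11 0.35 0.46] w 37.7
t 17.65 pos [ 0.4538 -0.1635  0.0782] head -129.21 tilt [-3.0e-04 -2.2e-03 -1.0e+00] j [-0.49  0.39  1.92 -0.    0.84  1.77] F [-3.  -1.4  5.1]
units [-0.027 -0.027 -0.005] rows>= 0.03
```

View pics/w56.png

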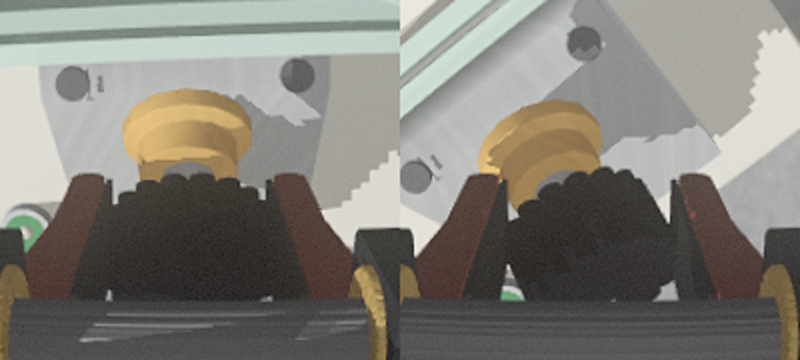

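Emit:
arm_command --commands '[{"xyz": [0,0,0],"roll": 0.5,"gripper": -1},{"xyz": [0,0,0],"roll": 0.5,"gripper": -1},{"xyz": [0,0,0],"roll": 0.3,"gripper": -1},{"xyz": [0,0,0],"roll": 0,"gripper": 0.3},{"xyz": [0,0,0],"roll": 0,"gripper": 0.3},{"xyz": [0,0,0],"roll": 0,"gripper": 0.3}]'

```text
t: 18.3
position: [0.4544, -0.1626, 0.0781]
ee_rot: [-0.0, 0.908, -0.419, 0.001]
contact_force: [-0.8, 0.4, -0.4]
gripper_width: 0.638
gripper_force: 0.0
```

```bash
python3 k.py w7;python3 - <<'E'
import numpy as np
from h import *
for f in('w6','w7'):
    im,d,P=wcloud(f+'.npz');i=im.astype(int);v,u=np.mgrid[:480,:640]
    m=(d>0)&(i.max(-1)<75)&(abs(P[...,0]-.452)<.03)&(abs(P[...,1]+.1615)<.017)&(P[...,2]>.07)&(P[...,2]<.125)&(v<325)
    p=P[m];print(f,m.sum(),np.percentile(p,[2,98],axis=0).round(4).tolist(),p.mean(0).round(4), 'axial',np.percentile(p@[-.643,0,.766],[2,50,98]).round(4))
E
```

```text
tq [ 0.12 -0.03  0.  ] w 56.2
t 18.3 pos [ 0.4544 -0.1626  0.0781] head -139.51 tilt [ 1.1e-03 -3.0e-04 -1.0e+00] j [-0.49  0.39  1.92  0.    0.84  1.95] F [-0.8  0.4 -0.4]
units [-0.025 -0.001 -0.005] rows>= 0.02 
w6 4674 [[0.4371, -0.1779, 0.0871], [0.4736, -0.1474, 0.1174]] [ 0.4581 -0.1645  0.099 ] axial [-0.2323 -0.2176 -0.2092]
w7 4808 [[0.4307, -0.178, 0.0852], [0.4809, -0.1461, 0.1156]] [ 0.4576 -0.165   0.0976] axial [-0.2382 -0.2177 -0.2104]
```

Emit:
arm_command --commands '[{"xyz": [0,0,-0.4],"roll": 0,"gripper": 0.36},{"xyz": [0,0,-0.5],"roll": 0,"gripper": 0.36},{"xyz": [0,0,-0.5],"roll": -0.3,"gripper": 0.36},{"xyz": [0,0,0],"roll": -0.9,"gripper": 0.36},{"xyz": [0,0,0],"roll": -0.9,"gripper": 0.36},{"xyz": [0,0,0],"roll": -0.9,"gripper": 0.36},{"xyz": [0,0,0],"roll": -0.9,"gripper": 0.36},{"xyz": [0,0,0],"roll": -0.9,"gripper": 0.36}]'

```text
t: 19.15
position: [0.454, -0.1623, 0.1482]
ee_rot: [0.0, 0.996, -0.094, 0.0]
contact_force: [0.2, 0.6, 0.7]
gripper_width: 0.68
gripper_force: 0.0
```

Emit:
arm_command --commands '[{"xyz": [0,0,0],"roll": -0.9,"gripper": 0.36},{"xyz": [0,0,0],"roll": -0.9,"gripper": 0.36},{"xyz": [0,0,0],"roll": -0.9,"gripper": 0.36},{"xyz": [0,0,0],"roll": -0.9,"gripper": 0.36},{"xyz": [0,0,0],"roll": -0.9,"gripper": 0.36},{"xyz": [0,0,0],"roll": -0.9,"gripper": 0.36},{"xyz": [0,0,0],"roll": -0.6,"gripper": 0.36},{"xyz": [0,0,0],"roll": 0,"gripper": 0.36}]'

```text
t: 19.95
position: [0.4539, -0.1623, 0.1482]
ee_rot: [0.0, 0.949, 0.317, 0.0]
contact_force: [0.5, 0.5, 0.6]
gripper_width: 0.681
gripper_force: 0.0
```

```bash
python3 k.py w8; python3 - <<'E'
import cv2,numpy as np
from h import *
def crop(f):
    im,d,P=wcloud(f+'.npz');i=im.astype(int)
    m=(d>0)&(i.max(-1)<75)&(abs(P[...,0]-.45)<.035)&(abs(P[...,1]+.1615)<.022)&(P[...,2]>.07)&(P[...,2]<.125)
    v,u=np.nonzero(m);p=P[m];print(f,m.sum(),int(u.mean()),int(v.mean()),p.mean(0).round(4),'axial',np.percentile(p@[-.643,0,.766],[50,90,98]).round(4))
    # light spot on the top face -> angle
    c=im[max(0,int(v.mean())-50):int(v.mean())+50,int(u.mean())-50:int(u.mean())+50,::-1];return cv2.resize(c,(400,400),interpolation=cv2.INTER_CUBIC)
cv2.imwrite('pics/k8.png',np.hstack([crop('w3'),crop('w8')]))
E
```

```text
tq [ 0.02  0.02 -0.04] w 59.9
t 19.95 pos [ 0.4539 -0.1623  0.1482] head -53.1 tilt [ 4.e-04 -0.e+00 -1.e+00] j [-0.49  0.28  1.85  0.    1.01  0.44] F [0.5 0.5 0.6]
units [ 0.004 -0.015  1.395] rows>= 1.4 
w3 1663 236 228 [ 0.4491 -0.1591  0.102 ] axial [-0.2068 -0.2057 -0.2052]
w8 2655 311 255 [ 0.4539 -0.16    0.0969] axial [-0.2138 -0.2125 -0.2121]
```

View pics/k8.png

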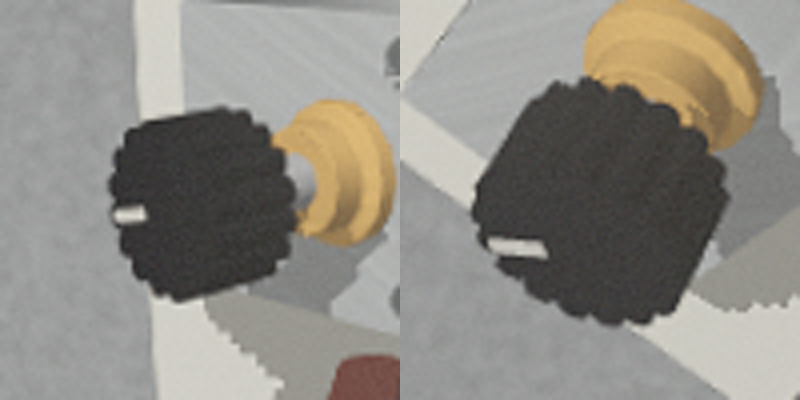

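```bash
cat > mark.py <<'E'
import sys
from h import *
def mark(f):
    im,d,P=wcloud(f+'.npz');i=im.astype(int)
    a=np.array([-.643,.010,.766]);k=np.array([.4464,-.1611,.094])
    near=(d>0)&(np.linalg.norm(P-k-a*.006,axis=-1)<.028)
    dk=near&(i.max(-1)<75)&((P-k)@a>-.012)
    ax=np.percentile((P[dk]-k)@a,95)
    face=near&(abs((P-k)@a-ax)<.0035)
    c=k+a*ax
    w=face&(i.min(-1)>100);q=P[w]-c
    u1=np.array([-.766,.012,-.643]);u2=np.cross(a,u1) # u1 points down-front
    x,y=q@u1,q@u2;r=np.hypot(x,y);s=r<.0185
    # clockwise seen from outside = negative about a
    print(f,'axial top',round(ax,4),'n',s.sum(),'r',r[s].mean().round(4),'cw angle rad',np.round(-np.arctan2(y[s].mean(),x[s].mean()),3))
for f in sys.argv[1:]:mark(f)
E
python3 mark.py w2 w3 w8
```

```text
w2 axial top 0.0097 n 45 r 0.0125 cw angle rad -0.38
w3 axial top 0.0096 n 44 r 0.0127 cw angle rad -0.646
w8 axial top 0.0027 n 88 r 0.0125 cw angle rad 0.273
```

Emit:
arm_command --commands '[{"xyz": [-0.03,-0.045,0.3],"roll": 0,"gripper": 0.36},{"xyz": [0,0,0.35],"roll": 0,"gripper": 0.36},{"xyz": [0,0,0.35],"roll": 0,"gripper": 0.36},{"xyz": [0,0,0.25],"roll": 0,"gripper": 0.36},{"xyz": [0,0,0.13],"roll": 0,"gripper": 0.36},{"xyz": [0,0,0],"roll": 0,"gripper": 0.36}]'

```text
t: 20.6
position: [0.4507, -0.1611, 0.0785]
ee_rot: [-0.001, 0.949, 0.315, -0.001]
contact_force: [0.5, 0.0, 0.5]
gripper_width: 0.676
gripper_force: 0.0
```

Emit:
arm_command --commands '[{"xyz": [0,0,0],"roll": 0,"gripper": -1},{"xyz": [0,0,0],"roll": 0,"gripper": -1},{"xyz": [0,0,0],"roll": 0,"gripper": -1},{"xyz": [0,0,0],"roll": 0,"gripper": -1},{"xyz": [0,0,0],"roll": 0.3,"gripper": -1},{"xyz": [0,0,0],"roll": 0.5,"gripper": -1},{"xyz": [0,0,0],"roll": 0.5,"gripper": -1},{"xyz": [0,0,0],"roll": 0.5,"gripper": -1}]'

```text
t: 21.4
position: [0.451, -0.1612, 0.0794]
ee_rot: [-0.0, 0.981, 0.194, -0.0]
contact_force: [-0.7, 1.9, 1.3]
gripper_width: 0.427
gripper_force: 30.0
```

Emit:
arm_command --commands '[{"xyz": [0,0,0],"roll": 0.5,"gripper": -1},{"xyz": [0,0,0],"roll": 0.5,"gripper": -1},{"xyz": [0,0,0],"roll": 0.5,"gripper": -1},{"xyz": [0,0,0],"roll": 0.5,"gripper": -1},{"xyz": [0,0,0],"roll": 0.5,"gripper": -1},{"xyz": [0,0,0],"roll": 0.5,"gripper": -1}]'

```text
t: 22.0
position: [0.4526, -0.1613, 0.0792]
ee_rot: [-0.0, 1.0, -0.015, 0.001]
contact_force: [4.6, 3.9, -5.8]
gripper_width: 0.402
gripper_force: 30.0
```

```bash
python3 k.py w9
```

```text
tq [ 1.05 -1.1   0.37] w 35.4
t 22.0 pos [ 0.4526 -0.1613  0.0792] head -91.74 tilt [ 2.8e-03  2.0e-04 -1.0e+00] j [-0.49  0.38  1.92  0.    0.84  1.11] F [ 4.6  3.9 -5.8]
units [0.021 0.006 0.016] rows>= 0.02
```

Emit:
arm_command --commands '[{"xyz": [0.01,0,0.015],"roll": 0.5,"gripper": -1},{"xyz": [0,0,0],"roll": 0.5,"gripper": -1},{"xyz": [0,0,0],"roll": 0.5,"gripper": -1},{"xyz": [0,0,0],"roll": 0.5,"gripper": -1},{"xyz": [0,0,0],"roll": 0.5,"gripper": -1},{"xyz": [0,0,0],"roll": 0.5,"gripper": -1}]'

```text
t: 22.65
position: [0.4519, -0.1606, 0.079]
ee_rot: [-0.001, 0.975, -0.222, 0.0]
contact_force: [1.9, 0.5, 3.5]
gripper_width: 0.425
gripper_force: 30.0
```

Emit:
arm_command --commands '[{"xyz": [0,0,0],"roll": 0.5,"gripper": -1},{"xyz": [0,0,0],"roll": 0.5,"gripper": -1},{"xyz": [0,0,0],"roll": 0.5,"gripper": -1},{"xyz": [0,0,0],"roll": 0.5,"gripper": -1},{"xyz": [0,0,0],"roll": 0.5,"gripper": -1},{"xyz": [0,0,0],"roll": 0.5,"gripper": -1}]'

```text
t: 23.25
position: [0.4513, -0.1605, 0.0789]
ee_rot: [-0.0, 0.907, -0.42, -0.0]
contact_force: [-1.3, 3.0, 3.5]
gripper_width: 0.43
gripper_force: 30.0
```

```bash
python3 k.py w10
```

```text
tq [0.75 0.11 0.11] w 37.8
t 23.25 pos [ 0.4513 -0.1605  0.0789] head -139.71 tilt [-4.0e-04  1.2e-03 -1.0e+00] j [-0.49  0.38  1.92  0.    0.84  1.95] F [-1.3  3.   3.5]
units [ 0.047 -0.021  0.01 ] rows>= 0.05
```

Emit:
arm_command --commands '[{"xyz": [0,0,0],"roll": 0,"gripper": 0.36},{"xyz": [0,0,0],"roll": 0,"gripper": 0.36},{"xyz": [0,0,0],"roll": 0,"gripper": 0.36},{"xyz": [0,0,-0.3],"roll": 0,"gripper": 0.36},{"xyz": [0,0,-0.5],"roll": 0,"gripper": 0.36},{"xyz": [0,0,-0.6],"roll": -0.3,"gripper": 0.36},{"xyz": [0,0,0],"roll": -0.9,"gripper": 0.36},{"xyz": [0,0,0],"roll": -0.9,"gripper": 0.36}]'

```text
t: 24.1
position: [0.4524, -0.162, 0.1495]
ee_rot: [0.0, 0.96, -0.279, 0.001]
contact_force: [-0.2, 0.4, -0.9]
gripper_width: 0.679
gripper_force: 0.0
```

Emit:
arm_command --commands '[{"xyz": [0,0,0],"roll": -0.9,"gripper": 0.36},{"xyz": [0,0,0],"roll": -0.9,"gripper": 0.36},{"xyz": [0,0,0],"roll": -0.9,"gripper": 0.36},{"xyz": [0,0,0],"roll": -0.9,"gripper": 0.36},{"xyz": [0,0,0],"roll": -0.9,"gripper": 0.36},{"xyz": [0,0,0],"roll": -0.9,"gripper": 0.36},{"xyz": [0,0,0],"roll": -0.9,"gripper": 0.36},{"xyz": [0,0,0],"roll": -0.9,"gripper": 0.36}]'

```text
t: 24.9
position: [0.4516, -0.1616, 0.1483]
ee_rot: [0.0, 0.976, 0.218, -0.0]
contact_force: [-1.2, -0.4, -0.5]
gripper_width: 0.684
gripper_force: 0.0
```

Emit:
arm_command --commands '[{"xyz": [0,0,0],"roll": -0.7,"gripper": 0.36},{"xyz": [0,0,0],"roll": 0,"gripper": 0.36},{"xyz": [0,0,0],"roll": 0,"gripper": 0.36}]'

```text
t: 25.2
position: [0.4516, -0.1615, 0.1483]
ee_rot: [-0.0, 0.965, 0.261, -0.0]
contact_force: [0.4, -0.6, -0.6]
gripper_width: 0.68
gripper_force: 0.0
```

```bash
python3 k.py w11; python3 mark.py w8 w11
```

```text
tq [-0.01  0.02 -0.04] w 59.8
t 25.2 pos [ 0.4516 -0.1615  0.1483] head -59.7 tilt [-1.e-04  1.e-04 -1.e+00] j [-0.49  0.28  1.85 -0.    1.01  0.55] F [ 0.4 -0.6 -0.6]
units [0.033 0.023 1.398] rows>= 1.4 
w8 axial top 0.0027 n 88 r 0.0125 cw angle rad 0.273
w11 axial top 0.0011 n 89 r 0.0121 cw angle rad 1.155
```

Emit:
arm_command --commands '[{"xyz": [0.01,0,0.3],"roll": 0,"gripper": 0.36},{"xyz": [0,0,0.35],"roll": 0,"gripper": 0.36},{"xyz": [0,0,0.35],"roll": 0,"gripper": 0.36},{"xyz": [0,0,0.25],"roll": 0,"gripper": 0.36},{"xyz": [0,0,0.16],"roll": 0,"gripper": 0.36},{"xyz": [0,0,0],"roll": 0,"gripper": 0.36}]'

```text
t: 25.85
position: [0.4514, -0.1608, 0.0771]
ee_rot: [-0.001, 0.965, 0.262, -0.001]
contact_force: [-0.3, 0.9, -0.2]
gripper_width: 0.678
gripper_force: 0.0
```

Emit:
arm_command --commands '[{"xyz": [0,0,0],"roll": 0,"gripper": -1},{"xyz": [0,0,0],"roll": 0,"gripper": -1},{"xyz": [0,0,0],"roll": 0,"gripper": -1},{"xyz": [0,0,0],"roll": 0,"gripper": -1},{"xyz": [0,0,0],"roll": 0.3,"gripper": -1},{"xyz": [0,0,0],"roll": 0.5,"gripper": -1},{"xyz": [0,0,0],"roll": 0.5,"gripper": -1}]'

```text
t: 26.55
position: [0.4523, -0.1609, 0.0783]
ee_rot: [-0.0, 0.985, 0.173, 0.0]
contact_force: [1.0, 1.9, -0.3]
gripper_width: 0.425
gripper_force: 30.0
```

Emit:
arm_command --commands '[{"xyz": [0,0,0],"roll": 0.4,"gripper": -1},{"xyz": [0,0,0],"roll": 0.4,"gripper": -1},{"xyz": [0,0,0],"roll": 0.4,"gripper": -1},{"xyz": [0,0,0],"roll": 0.4,"gripper": -1}]'

```text
t: 26.95
position: [0.4526, -0.1613, 0.0782]
ee_rot: [0.0, 0.998, 0.062, 0.001]
contact_force: [-0.9, -3.2, 2.0]
gripper_width: 0.41
gripper_force: 30.0
```

```bash
python3 k.py w12
```

```text
tq [-0.47  0.16  0.15] w 36.1
t 26.95 pos [ 0.4526 -0.1613  0.0782] head -82.87 tilt [ 1.1e-03 -4.0e-04 -1.0e+00] j [-0.49  0.38  1.92  0.    0.84  0.96] F [-0.9 -3.2  2. ]
units [ 0.019  0.009 -0.004] rows>= 0.02
```

Emit:
arm_command --commands '[{"xyz": [0,0,0],"roll": 0.4,"gripper": -1},{"xyz": [0,0,0],"roll": 0.4,"gripper": -1},{"xyz": [0,0,0],"roll": 0.4,"gripper": -1},{"xyz": [0,0,0],"roll": 0.4,"gripper": -1}]'

```text
t: 27.4
position: [0.4534, -0.1609, 0.078]
ee_rot: [-0.0, 0.999, -0.049, 0.001]
contact_force: [2.3, 0.1, -2.8]
gripper_width: 0.405
gripper_force: 30.0
```

```bash
python3 k.py w13
```

```text
tq [ 0.61 -0.62  0.5 ] w 35.7
t 27.4 pos [ 0.4534 -0.1609  0.078 ] head -95.63 tilt [ 2.5e-03  4.0e-04 -1.0e+00] j [-0.49  0.38  1.92  0.    0.83  1.18] F [ 2.3  0.1 -2.8]
units [ 0.005  0.013 -0.008] rows>= 0.01
```

Emit:
arm_command --commands '[{"xyz": [0.005,0,0.01],"roll": 0.4,"gripper": -1},{"xyz": [0,0,0],"roll": 0.4,"gripper": -1},{"xyz": [0,0,0],"roll": 0.4,"gripper": -1},{"xyz": [0,0,0],"roll": 0.4,"gripper": -1},{"xyz": [0,0,0],"roll": 0.4,"gripper": -1},{"xyz": [0,0,0],"roll": 0.4,"gripper": -1}]'

```text
t: 28.05
position: [0.4524, -0.1605, 0.0781]
ee_rot: [-0.0, 0.977, -0.214, 0.0]
contact_force: [0.7, 4.8, 5.5]
gripper_width: 0.425
gripper_force: 30.0
```

```bash
python3 k.py w14
```

```text
tq [ 1.51 -0.36  0.69] w 37.4
t 28.05 pos [ 0.4524 -0.1605  0.0781] head -114.73 tilt [ 3.e-04  7.e-04 -1.e+00] j [-0.49  0.38  1.92  0.    0.84  1.52] F [0.7 4.8 5.5]
units [ 0.031  0.009 -0.006] rows>= 0.03
```

Emit:
arm_command --commands '[{"xyz": [0,0,0],"roll": 0.4,"gripper": -1},{"xyz": [0,0,0],"roll": 0.4,"gripper": -1},{"xyz": [0,0,0],"roll": 0.4,"gripper": -1},{"xyz": [0,0,0],"roll": 0.4,"gripper": -1},{"xyz": [0,0,0],"roll": 0,"gripper": -1}]'

```text
t: 28.6
position: [0.4519, -0.1609, 0.0779]
ee_rot: [-0.0, 0.947, -0.322, -0.0]
contact_force: [-1.2, 1.2, 4.8]
gripper_width: 0.432
gripper_force: 30.0
```

```bash
python3 k.py w15
```

```text
tq [0.34 0.21 0.02] w 38.0
t 28.6 pos [ 0.4519 -0.1609  0.0779] head -127.53 tilt [-6.e-04  3.e-04 -1.e+00] j [-0.49  0.38  1.92  0.    0.84  1.74] F [-1.2  1.2  4.8]
units [ 0.036 -0.01  -0.01 ] rows>= 0.04
```

Emit:
arm_command --commands '[{"xyz": [0,0,0],"roll": 0,"gripper": 0.36},{"xyz": [0,0,0],"roll": 0,"gripper": 0.36},{"xyz": [0,0,0],"roll": 0,"gripper": 0.36},{"xyz": [0,0,-0.3],"roll": 0,"gripper": 0.36},{"xyz": [0,0,-0.5],"roll": 0,"gripper": 0.36},{"xyz": [0,0,-0.6],"roll": -0.3,"gripper": 0.36},{"xyz": [0,0,0],"roll": -0.9,"gripper": 0.36},{"xyz": [0,0,0],"roll": -0.9,"gripper": 0.36}]'

```text
t: 29.45
position: [0.453, -0.1616, 0.1485]
ee_rot: [0.0, 0.984, -0.177, 0.001]
contact_force: [-0.9, 0.1, -0.5]
gripper_width: 0.679
gripper_force: 0.0
```

Emit:
arm_command --commands '[{"xyz": [0,0,0],"roll": -0.9,"gripper": 0.36},{"xyz": [0,0,0],"roll": -0.9,"gripper": 0.36},{"xyz": [0,0,0],"roll": -0.9,"gripper": 0.36},{"xyz": [0,0,0],"roll": -0.9,"gripper": 0.36},{"xyz": [0,0,0],"roll": -0.9,"gripper": 0.36},{"xyz": [0,0,0],"roll": -0.9,"gripper": 0.36},{"xyz": [0,0,0],"roll": 0,"gripper": 0.36},{"xyz": [0,0,0],"roll": 0,"gripper": 0.36}]'

```text
t: 30.25
position: [0.4522, -0.1611, 0.1473]
ee_rot: [-0.0, 0.981, 0.193, -0.0]
contact_force: [-0.6, -0.3, -0.2]
gripper_width: 0.678
gripper_force: 0.0
```

```bash
python3 k.py w16; python3 mark.py w8 w11 w16
```

```text
tq [-0.01 -0.02 -0.02] w 59.6
t 30.25 pos [ 0.4522 -0.1611  0.1473] head -67.74 tilt [-2.e-04  2.e-04 -1.e+00] j [-0.49  0.28  1.85  0.    1.01  0.7 ] F [-0.6 -0.3 -0.2]
units [0.022 0.02  1.378] rows>= 1.38 
w8 axial top 0.0027 n 88 r 0.0125 cw angle rad 0.273
w11 axial top 0.0011 n 89 r 0.0121 cw angle rad 1.155
w16 axial top 0.0002 n 90 r 0.0122 cw angle rad 1.607
```

Emit:
arm_command --commands '[{"xyz": [0.01,0,0.3],"roll": 0,"gripper": 0.36},{"xyz": [0,0,0.35],"roll": 0,"gripper": 0.36},{"xyz": [0,0,0.35],"roll": 0,"gripper": 0.36},{"xyz": [0,0,0.25],"roll": 0,"gripper": 0.36},{"xyz": [0,0,0.15],"roll": 0,"gripper": 0.36},{"xyz": [0,0,0],"roll": 0,"gripper": 0.36}]'

```text
t: 30.9
position: [0.4521, -0.1607, 0.0766]
ee_rot: [-0.001, 0.981, 0.194, -0.001]
contact_force: [0.0, -0.6, -0.7]
gripper_width: 0.681
gripper_force: 0.0
```

Emit:
arm_command --commands '[{"xyz": [0,0,0],"roll": 0,"gripper": -1},{"xyz": [0,0,0],"roll": 0,"gripper": -1},{"xyz": [0,0,0],"roll": 0,"gripper": -1},{"xyz": [0,0,0],"roll": 0,"gripper": -1},{"xyz": [0,0,0],"roll": 0.3,"gripper": -1},{"xyz": [0,0,0],"roll": 0.4,"gripper": -1},{"xyz": [0,0,0],"roll": 0.4,"gripper": -1},{"xyz": [0,0,0],"roll": 0.4,"gripper": -1}]'

```text
t: 31.7
position: [0.4525, -0.1613, 0.0779]
ee_rot: [0.0, 0.996, 0.09, -0.0]
contact_force: [-4.9, -5.1, 3.8]
gripper_width: 0.413
gripper_force: 30.0
```

```bash
python3 k.py w17
```

```text
tq [-0.77  0.79  0.34] w 36.3
t 31.7 pos [ 0.4525 -0.1613  0.0779] head -79.63 tilt [-3.e-04 -8.e-04 -1.e+00] j [-0.49  0.38  1.92 -0.    0.84  0.9 ] F [-4.9 -5.1  3.8]
units [ 0.02  0.01 -0.01] rows>= 0.02
```

Emit:
arm_command --commands '[{"xyz": [0,0,0],"roll": 0.4,"gripper": -1},{"xyz": [0,0,0],"roll": 0.4,"gripper": -1},{"xyz": [0,0,0],"roll": 0.4,"gripper": -1},{"xyz": [0,0,0],"roll": 0.4,"gripper": -1},{"xyz": [0,0,0],"roll": 0.4,"gripper": -1},{"xyz": [0,0,0],"roll": 0.4,"gripper": -1}]'

```text
t: 32.35
position: [0.4521, -0.1607, 0.0778]
ee_rot: [-0.0, 0.997, -0.076, -0.001]
contact_force: [1.0, -2.8, 5.3]
gripper_width: 0.405
gripper_force: 30.0
```

```bash
python3 k.py w18
```

```text
tq [-0.07 -0.11  0.62] w 35.6
t 32.35 pos [ 0.4521 -0.1607  0.0778] head -98.76 tilt [-1.e-03  1.e-04 -1.e+00] j [-0.49  0.38  1.92 -0.    0.84  1.24] F [ 1.  -2.8  5.3]
units [ 0.032  0.013 -0.012] rows>= 0.03
```

Emit:
arm_command --commands '[{"xyz": [0,0,0],"roll": 0,"gripper": 0.36},{"xyz": [0,0,0],"roll": 0,"gripper": 0.36},{"xyz": [0,0,0],"roll": 0,"gripper": 0.36},{"xyz": [0,0,-0.3],"roll": 0,"gripper": 0.36},{"xyz": [0,0,-0.5],"roll": 0,"gripper": 0.36},{"xyz": [0,0,-0.6],"roll": 0,"gripper": 0.36},{"xyz": [0,0,0],"roll": -0.9,"gripper": 0.36},{"xyz": [0,0,0],"roll": -0.9,"gripper": 0.36}]'

```text
t: 33.2
position: [0.4535, -0.1612, 0.1485]
ee_rot: [0.0, 0.999, 0.052, 0.001]
contact_force: [-0.6, -0.1, -0.4]
gripper_width: 0.683
gripper_force: 0.0
```

Emit:
arm_command --commands '[{"xyz": [0,0,0],"roll": -0.9,"gripper": 0.36},{"xyz": [0,0,0],"roll": -0.9,"gripper": 0.36},{"xyz": [0,0,0],"roll": 0,"gripper": 0.36},{"xyz": [0,0,0],"roll": 0,"gripper": 0.36}]'

```text
t: 33.6
position: [0.4527, -0.1608, 0.1473]
ee_rot: [-0.0, 0.985, 0.172, -0.0]
contact_force: [-0.4, 0.8, 0.0]
gripper_width: 0.677
gripper_force: 0.0
```

```bash
python3 k.py w19; python3 mark.py w16 w19
```

```text
tq [-0.02  0.02 -0.06] w 59.6
t 33.6 pos [ 0.4527 -0.1608  0.1473] head -70.15 tilt [-2.e-04  4.e-04 -1.e+00] j [-0.49  0.28  1.85  0.    1.01  0.74] F [-0.4  0.8  0. ]
units [0.012 0.021 1.378] rows>= 1.38 
w16 axial top 0.0002 n 90 r 0.0122 cw angle rad 1.607
w19 axial top 0.0002 n 101 r 0.0127 cw angle rad 1.538
```

```bash
python3 k.py w20 >/dev/null; cat > m2.py <<'E'
import sys
from h import *
a=np.array([-.643,.010,.766]);k=np.array([.4464,-.1611,.094]);u1=np.array([-.766,.012,-.643]);u2=np.cross(a,u1)
for f,ax in zip(sys.argv[1::2],map(float,sys.argv[2::2])):
    z=np.load(f+'.npz');K=z['intrinsics'];q=z['rotation'];Rm=R.from_quat(np.r_[q[1:],q[0]]).as_matrix();e=z['eye'];im=z['im'].astype(int)
    v,u=np.mgrid[:480,:640];x=np.stack([u-K[0,2],v-K[1,2]],-1)/K[0,0];r=np.linalg.norm(x,axis=-1)+1e-12
    c=np.concatenate([x*(np.sin(r)/r)[...,None],np.cos(r)[...,None]],-1)@Rm.T
    P=e+c*(((k+a*ax-e)@a)/(c@a))[...,None]   # rays onto the knob's face plane
    X,Y=(P-k)@u1,(P-k)@u2;ins=(np.hypot(X,Y)<.0225)&((c@a)<0)
    dk=ins&(im.max(-1)<75);w=ins&(im.min(-1)>95)
    n,l,st,ce=cv2.connectedComponentsWithStats(w.astype(np.uint8))
    b=[j for j in range(1,n) if st[j,4]>8]
    for j in b:
        m=l==j;p=np.c_[X[m],Y[m]];mu=p.mean(0);s,V=np.linalg.svd(p-mu,full_matrices=False)[1:];d=V[0]*np.sign(V[0]@mu)
        if np.hypot(*mu)<.017:print(f,st[j,4],'mu(mm)',(mu*1e3).round(1),'ext',(s*1e3/np.sqrt(len(p))*3.46).round(1),'cw PCA',round(-np.arctan2(d[1],d[0]),3),'cw mu',round(-np.arctan2(mu[1],mu[0]),3))
E
python3 m2.py w2 .0098 w3 .0098 w8 .0028 w11 .0012 w16 .0004 w19 .0004 w20 .0004
```

```text
w2 407 mu(mm) [8.  0.9] ext [51.5 32.4] cw PCA -1.683 cw mu -0.118
w3 475 mu(mm) [7.7 2.2] ext [51.4 32.5] cw PCA 1.29 cw mu -0.279
w8 724 mu(mm) [7.3 0.6] ext [52.2 33. ] cw PCA 1.377 cw mu -0.089
w11 662 mu(mm) [7.2 1. ] ext [54.  34.1] cw PCA 1.4 cw mu -0.136
w11 67 mu(mm) [ 0.8 -9.8] ext [10.1  4.3] cw PCA 1.447 cw mu 1.49
w16 656 mu(mm) [7.3 0.5] ext [53.7 34.2] cw PCA 1.445 cw mu -0.071
w16 65 mu(mm) [-4. -9.] ext [10.9  3.9] cw PCA 2.003 cw mu 1.985
w19 662 mu(mm) [7.3 0.5] ext [53.8 34.2] cw PCA 1.475 cw mu -0.064
w19 65 mu(mm) [-4.1 -9.1] ext [10.9  3.8] cw PCA 2.043 cw mu 1.992
w20 659 mu(mm) [7.3 0.4] ext [53.8 34.3] cw PCA 1.468 cw mu -0.058
w20 64 mu(mm) [-4.1 -9.1] ext [10.9  3.8] cw PCA 2.035 cw mu 1.999
```

Emit:
arm_command --commands '[{"xyz": [0,0,-0.5],"roll": 0,"gripper": 0.36},{"xyz": [0,0,-0.8],"roll": 0,"gripper": 0.36},{"xyz": [0,0,-0.8],"roll": 0,"gripper": 0.36},{"xyz": [0,0,-0.5],"roll": 0,"gripper": 0.36},{"xyz": [0,0,0],"roll": 0,"gripper": 0.36},{"xyz": [0,0,0],"roll": 0,"gripper": 0.36}]'

```text
t: 34.3
position: [0.4527, -0.1609, 0.2773]
ee_rot: [0.0, 0.985, 0.173, 0.0]
contact_force: [-0.4, -0.1, -1.4]
gripper_width: 0.682
gripper_force: 0.0
```

```bash
python3 - <<'E'
from rig import env
import cv2
im,d=env.read_camera('scene');cv2.imwrite('pics/end.png',im[:,:,::-1])
E
```

```text
(no output)
```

View pics/end.png

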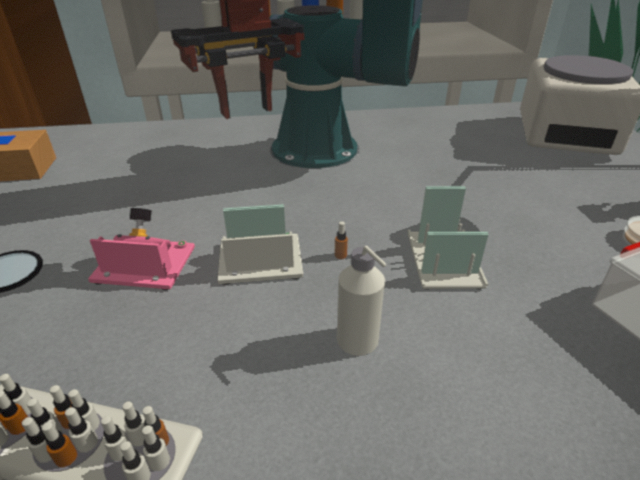

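The cassette stands in the white stand at (255,220). The other two cassettes and the bottles have not moved, and the arm is clear.

```bash
python3 -c "
from rig import env
print(env.sign_off())"
```

```text
the job is handed in; nothing more can be done
None
```

The large cassette stands fully home in the casting stand, the clamp knob is in and turned to its stop (measured at 2.0 rad, about 9 mm in) and stays in by itself, the other cassettes and bottles look undisturbed in the last picture, and the job was handed in at about 34 s; no verdict was shown.

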